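# Turn mycelium blocks out of their mould tray

### The arm

A 6-joint arm with a two-finger parallel gripper is mounted at the origin on the work surface. World frame = base frame: x ahead of the robot, y to its left, z up, the work surface at z = 0. Lengths are in m, angles in rad, forces in N, time in s.
With the tool pointing down it reaches from about 0.25 to 0.85 m from the base axis. Payload 12.5 kg.
Tool frame: the origin (TCP) lies on the centre line of the jaws, within the pads' length; the fingertips stand 8 mm ahead of it and the grasp point (between the pads) lies 11 mm behind it (manip.tcp_to_tips is the distance from the TCP to the fingertips, in m); z points along the fingers, y is the line along which they close (so a half turn about z gives the same grasp; the last joint's range is limited). The gripper opens to 93 mm and grips with 3 to 60 N. Pads are 15 mm wide; open, the fingers measure 128 mm over their backs; the gripper's body (75 mm by 188 mm) begins 65 mm behind the grasp point.
Start: joints at [1.219, 0.351, 1.652, -0, 1.139, -0.085], TCP at [0.145, 0.531, 0.227] pointing down, gripper open.
Joint ranges: [-2.75, 2.75], [-0.79, 2.1], [0.01, 2.65], [-1.57, 4.71], [0.07, 3.14], [-2.87, 2.87]. Speed limits (rad/s): [2.22, 2.22, 2.79, 3.14, 3.14, 3.14].

### API

Orientations are given as a unit quaternion [w, x, y, z].
In Python, from plant import telemetry, snapshot, manip gives the robot as it stands. The module is installed in compiled form; this text tells all that it offers.
- The arm moves only by the tool drive_tool, never from a script. Its argument "moves" is a list of rows, each a list of 7 numbers: the shift along the tool's x, y, z normalised to -1 to 1, where 1 is 2 cm, then the turn, a rotation vector about the tool's x, y, z normalised to -1 to 1, where 1 is 5 degrees, then the opening, from 0 (shut) to 1 (fully open). In form: [[dx, dy, dz, ax, ay, az, claw], ...]. A call has 1 to 8 rows; each row shifts and turns the commanded pose from where the row before left it, along the tool's axes as they then stand; what a row does not reach is not made up. A row lasts 1/8 s, in which the tool goes at most 62.5 mm and 10.7 degrees, less where a joint would pass 70% of its speed; a pose out of reach is approached as far as the arm can. A call with a number of a shift or a turn outside -1 to 1 is refused whole. A call with a gripper value outside its range is refused whole. The fingers move at their own pace and stop on an object; the grip force is fixed at half the most. Time passes only in rows, so rows that do not move let the fingers close. It gives the time, the measured TCP pose, the force, the opening and the grip force at its end, in the units of the state.
- telemetry.read_state(): the state, without advancing time (a new reading comes with each control period).
- snapshot(name): name is "scene" or "top"; returns a dict with "img" (420x560x3 uint8, red, green, blue), "depth" (420x560 float32, m along the optical axis (not along the pixel's ray), 0 where there is no reading), "camera_matrix" (3x3 intrinsics, pixels), "distortion" ([k1, k2, p1, p2, k3] as OpenCV has them; the pictures are not rectified), "extrinsics" (4x4, takes a point from world to camera coordinates). Camera axes: x right, y up, looking along -z (the intrinsics and any distortion apply to the point x, -y, -z); pixel columns grow to the right and rows downward; lengths in m; the calibration is good to about 2 mm. A picture is of the moment at which its call begins.
- manip.finish_job(): hands the job in; it is judged then, once.
The state is a dict: "clock": time; "qpos": joint angles; "qvel": joint speeds; "joint_efforts": joint torques, N m; "tool_pos": TCP position; "tcp_rot": TCP orientation; "contact_force": force on the tool from outside, world axes, zero at the start; "moment": the same for the moment, N m; "opening": opening from 0.0 (shut) to 1.0 (fully open); "grasp_force": force on a finger pad.
Only numpy, scipy, OpenCV 4.12 (cv2) and the standard library are available. Lean on these libraries where they do the work, as an engineer would, in place of code of your own. Each camera call takes 0.05 s, during which the arm holds its last target. There are 200 camera calls.

### The job

Two grown mycelium blocks are stuck in the green two-cavity mould tray. Take the tray by its steel bar handle, turn it over so that it is face down on the bench with the blocks still in it, and rap it on the bench until both blocks have come loose. Then leave the blocks lying flat on the bench, as they came out, and the empty tray flat on the bench beside them, right way up; do not touch the blocks with the fingers, do not drop them from a height, and leave the other things where they are.

Things in the scene. Friction and masses are not known exactly. Their poses are not given: they have to be found in the camera images.
- tray: Green rigid two-cavity mould tray, 200 mm long (x), 58 mm high. Origin: centre of its underside; z points out of the mouth (up at the start), x along the handle bar, handle on the -y side (robot's right at the start). Long walls slope: outer faces at y = +-49 mm at the foot, +-54 mm at the rim. Cavities 80 mm long, 8 mm web between. 0.34 kg, 0.6 kg with blocks; friction on the bench about 0.6.
- tray_bar (a point): Middle of the tray's handle, at tray (0, -96, 29) mm: a round dark steel bar, 12 mm diameter, parallel to tray x, fixed to the long wall by two legs at x = +-48 mm (84 mm clear between legs, 39 mm between bar and wall). Gripped at 15 N (full tray) or 5 N (empty) it turns in the fingers, creeping some mm; gripped harder it may drag the tray. Upright or face down on the bench, its axis is 29 mm above the bench.
- tray_edge (a point): Middle of the tray's rim on the plain long side away from the handle, at tray (0, 54, 58) mm. Lifted by the handle, the tray rolls over this side on the bench: first about the foot edge at tray (0, 49, 0) mm, then about this rim edge.
- block_a: Brown block with a pale top, 76 (x) x 80 (y) x 40 mm high, 0.13 kg, in the cavity on the tray's -x side. Origin: centre of its bottom face, z to the pale face; starts at tray (-42, 0, 5) mm, top 13 mm below the rim. Springy end walls pinch its lowest 8 mm; friction of about 1.7 times its weight holds it upside down. A rap makes it slip some mm; after 8 mm it is free.
- block_b: The same kind of block in the cavity on the tray's +x side, starting at tray (42, 0, 5) mm. With the tray lying face down on the bench, a block's origin is 53 mm above the bench while it is stuck and 40 mm once it has dropped onto the bench.
- fruiting_log: Bystander: brown sawdust log, 100 mm diameter, 240 mm long along its x, with small mushrooms on it; origin on the bench under its middle, z up.
- punnet: Bystander: blue open plastic box of mushrooms, 200 x 140 x 75 mm; origin at the centre of its underside, z up.
- mister: Bystander: white spray bottle with a red trigger head, 75 mm wide, 195 mm tall; origin at the centre of its underside, z up.
- hygrometer: Bystander: white upright hygrometer, 50 x 90 x 100 mm (x, y, z); origin at the centre of its underside, z up.
Not all that is in view belongs to the job. Leave any yellow look-alike of the block_b alone.

How it is judged:
On the way, in this order (a step that is already met when the one before it is completed fails the run):
1. the tray is turned over (well past on its side) with both blocks still stuck in it (angle between tray's own z axis and vertical above 2 rad and z of each of block_a, block_b in the frame of tray below 0.009 m), for 0.1 s.
2. with the tray face down (within 35 degrees), both blocks have come loose: each has slipped at least 9.5 mm out of its cavity (angle between tray's own z axis and vertical above 2.53 rad and z of each of block_a, block_b in the frame of tray above 0.0145 m), for 0.2 s.
At the end, for the whole second after the job is handed in: Both blocks lie flat on the bench, pale face down as they came out (within 11 degrees, origin 36 to 43.5 mm above the bench), the empty tray stands mouth up and flat on the bench (within 6 degrees, underside within 8 mm of it) clear of the blocks (centres at least 85 mm apart), all at rest (angle between tray's own z axis and vertical below 0.1 rad and height (world z) of tray below 0.008 m and linear speed of each of tray, block_a, block_b below 0.02 m/s and angle between each of block_a, block_b's own z axis and vertical above 2.95 rad and height (world z) of block_a between 0.036 and 0.0435 m and horizontal distance between each of block_a, block_b and tray above 0.085 m and height (world z) of block_b between 0.036 and 0.0435 m); the robot touches nothing.
It fails at once if a block is touched by the fingers (over 1 N) (contact force between any of block_a, block_b and the fingers above 1 N).
It fails at once if a block falls out of the tray from more than 60 mm above the bench ((z of block_a in the frame of tray above 0.035 m and height (world z) of block_a above 0.1 m) or (z of block_b in the frame of tray above 0.035 m and height (world z) of block_b above 0.1 m)).
It fails at once if a bystander is moved more than 40 mm or tipped more than 30 degrees (distance of any of fruiting_log, punnet, mister, hygrometer from where it was at the start of the episode above 0.04 m or angle between any of fruiting_log, punnet, mister, hygrometer's own z axis and vertical above 0.52 rad).
It also fails if it takes over 67 s, if anything falls off the work surface, if the arm or the gripper's body presses on something with over 40 N, if the wrist force passes 120 N, or if a joint passes its speed limit or range.

## Working session

There is one attempt and no reset: what is moved stays moved. The work goes in short steps, Python scripts to look and compute and a tool call to move; the robot and the scene stay as the last step left them, time stands still between calls to the robot, and variables do not carry over. Pictures are saved under pics/ and viewed, at most 10 in all, crops included, and the job is handed in when it is done.

Besides the shell and the picture viewer there is one more tool, called after "Request:" as name([rows], argument=value, ...), one row to a line, values as JSON. drive_tool: Moves the arm, as the interface text tells. Its arguments: {"type":"object","properties":{"moves":{"type":"array"}},"required":["moves"]}

```bash
mkdir -p pics; cat > h.py <<'E'
import numpy as np, cv2
from plant import telemetry, snapshot, manip
from scipy.spatial.transform import Rotation as R
def shot(n,f):
    s=snapshot(n); cv2.imwrite(f,s["img"][:,:,::-1]); np.savez(f+".npz",**{k:np.array(v) for k,v in s.items()}); return s
def pix(s,u,v,z=None):
    "world point of pixel; z: intersect plane, else depth"
    K=np.array(s["camera_matrix"]);D=np.array(s["distortion"],float);T=np.array(s["extrinsics"])
    p=cv2.undistortPoints(np.array([[[u,v]]],float),K,D)[0,0]
    d=np.array([p[0],-p[1],-1]);Ri=T[:3,:3].T;c=-Ri@T[:3,3]
    w=Ri@d
    t=(z-c[2])/w[2] if z is not None else float(s["depth"][int(round(v)),int(round(u))])
    return c+t*w
def st():
    s=telemetry.read_state(); return {k:np.round(s[k],3) for k in s}
E
python3 - <<'E'
from h import *
a=shot("top","pics/t1.png");b=shot("scene","pics/s1.png")
print(st()); print(manip.tcp_to_tips)
E
```

```text
{'clock': np.float64(0.1), 'qpos': array([ 1.219,  0.351,  1.652,  0.   ,  1.139, -0.085]), 'qvel': array([ 0.001, -0.002, -0.001,  0.002,  0.003,  0.001]), 'joint_efforts': array([ 0.0000e+00, -4.9803e+01, -2.8570e+01,  7.0000e-02,  2.4000e-02,
       -0.0000e+00]), 'tool_pos': array([0.145, 0.53 , 0.226]), 'tcp_rot': array([-0.   ,  0.133,  0.991, -0.001]), 'contact_force': array([ 0.03 ,  0.373, -0.044]), 'moment': array([ 0.009,  0.061, -0.028]), 'grasp_force': np.float64(0.0), 'opening': np.float64(1.004)}
0.008
```

View pics/t1.png

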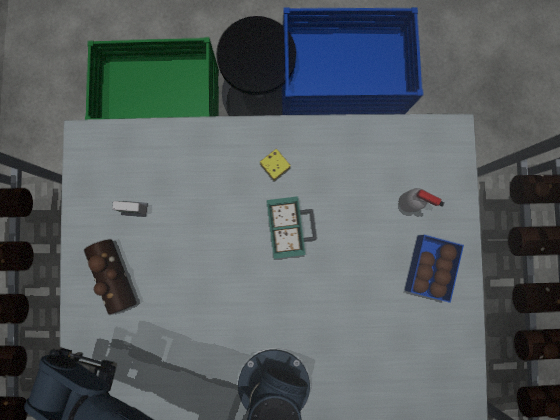

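View pics/s1.png

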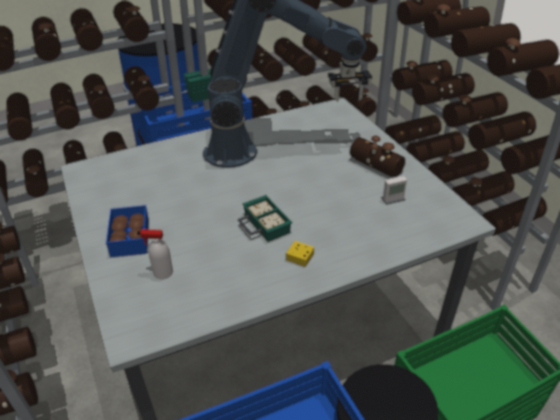

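The tray is near (286,228) in the top view, with its bar to the right at about (313,224). The yellow decoy is at (275,165), and the left side is free for rolling. I'll enlarge this area.

```bash
python3 - <<'E'
from h import *
i=cv2.imread("pics/t1.png")[185:270,250:335]
cv2.imwrite("pics/c1.png",cv2.resize(i,(595,595),interpolation=cv2.INTER_CUBIC))
s=np.load("pics/t1.png.npz")
for u,v in [(286,228),(313,224),(150,300),(275,165)]: print(pix(s,u,v,0.058),pix(s,u,v))
E
```

```text
[ 0.53964741 -0.05299881  0.058     ] [ 0.53955589 -0.05293777  0.0597581 ]
[ 0.55163153 -0.14466393  0.058     ] [ 0.55303723 -0.14689806  0.03456415]
[0.30527958 0.40759934 0.058     ] [2.99327948e-01 4.23204832e-01 1.63502665e-04]
[ 0.75590559 -0.01959486  0.058     ] [ 0.75998988 -0.01985944  0.03705969]
```

View pics/c1.png

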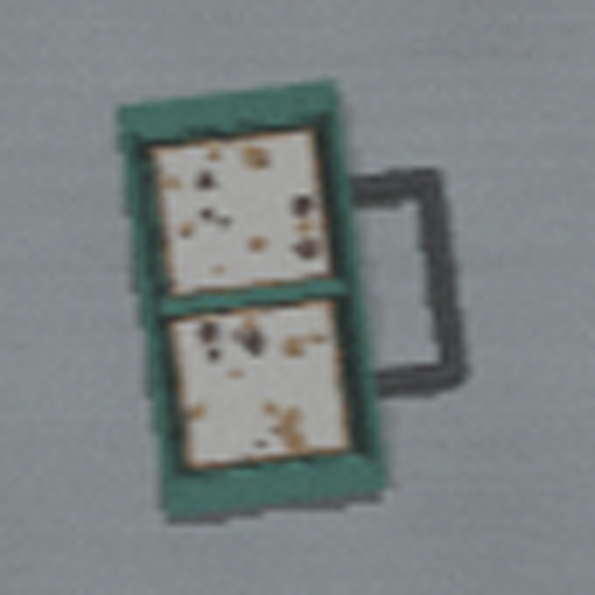

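The crop shows the rim corners at (120,108), (333,82), (385,485) and (168,520). The bar's centre line runs from (429,185) to (452,370).

```bash
python3 - <<'E'
from h import *
s=np.load("pics/t1.png.npz")
f=lambda u,v,z: pix(s,250+u/7-.43,185+v/7-.43,z)
c=[f(*p,0.058) for p in [(120,108),(333,82),(385,485),(168,520)]]
print(np.round(c,4)); m=np.mean(c,0); print("centre",m)
b1,b2=f(429,185,.029),f(452,370,.029); print(b1,b2,(b1+b2)/2)
ax=(c[0]+c[1]-c[2]-c[3])[:2]; print(np.degrees(np.arctan2(ax[1],ax[0])), np.degrees(np.arctan2(*(b1-b2)[[1,0]])))
w=np.arctan2(ax[1],ax[0]); print("bar from centre", m[:2]+0.096*np.array([np.sin(w),-np.cos(w)]))
# blobs above the bench via depth
E
```

```text
[[ 0.6359  0.0106  0.058 ]
 [ 0.6469 -0.093   0.058 ]
 [ 0.4515 -0.1139  0.058 ]
 [ 0.4365 -0.0092  0.058 ]]
centre [ 0.54270103 -0.05135597  0.058     ]
[ 0.59850889 -0.14110031  0.029     ] [ 0.50702582 -0.15025275  0.029     ] [ 0.55276735 -0.14567653  0.029     ]
5.889577832963934 5.713157139056488
bar from centre [ 0.55255174 -0.14684924]
```

```bash
cat > plan.py <<'E'
from h import *
PSI=np.radians(5.8); B0=np.array([.5526,-.1463]); DIR=np.array([-np.sin(PSI),np.cos(PSI)])
X=np.array([np.cos(PSI),np.sin(PSI),0]); R0=R.from_matrix(np.array([X,[DIR[0]*-1,DIR[1]*-1,0],[0,0,-1]]).T)
def bar(phi,s0=0.):
    "bar centre in world for tray roll angle phi (deg)"
    p=np.radians(phi);c,s=np.cos(p),np.sin(p)
    y,z=(49-145*c+29*s,145*s+29*c) if phi<=95 else (107.2-150*c-29*s,150*s-29*c)
    return np.r_[B0+DIR*((y+96+s0)/1000),z/1000]
def tool(p,alpha,off=.004):
    "TCP pose with point p lying off m behind the TCP, tool tilted alpha deg"
    r=R.from_rotvec(-X*np.radians(alpha))*R0
    return p+r.as_matrix()[:,2]*off,r
def now():
    s=telemetry.read_state();q=s["tcp_rot"];return np.array(s["tool_pos"]),R.from_quat([q[1],q[2],q[3],q[0]])
def rows(way,claw,start=None):
    "rows through a list of (pos,rot,n)"
    p,r=start or now();out=[]
    for P,Q,n in way:
        dv=(P-p)/n; w=(r.inv()*Q).as_rotvec()/n
        for k in range(n):
            d=r.inv().apply(dv)/.02
            out.append([*np.round(d,2),*np.round(np.degrees(w)/5,2),claw]); p=p+r.apply(np.round(d,2)*.02); r=r*R.from_rotvec(np.radians(np.round(np.degrees(w)/5,2)*5))
        dv=P-p
    for i in range(0,len(out),8):
        print("["+",".join("["+",".join("%g"%v for v in o)+"]" for o in out[i:i+8])+"]")
    a=np.abs(np.array(out)[:,:6]);print("max",a.max(),"n",len(out))
E
python3 - <<'E'
from plan import *
P,Q=tool(bar(0),-20); 
pre=P-Q.as_matrix()[:,2]*.12
print(P,pre)
rows([(pre,tool(bar(0),0)[1],40)],.25)
E
```

```text
[ 0.55246175 -0.14493892  0.02524123] [ 0.55660934 -0.18577123  0.13800434]
[[-0.73,-0.73,0.11,-0,0,0.79,0.25],[-0.78,-0.68,0.11,-0,0,0.79,0.25],[-0.83,-0.62,0.11,-0,0,0.79,0.25],[-0.87,-0.56,0.11,-0,0,0.79,0.25],[-0.9,-0.5,0.11,-0,0,0.79,0.25],[-0.94,-0.44,0.11,-0,0,0.79,0.25],[-0.96,-0.37,0.11,-0,0,0.79,0.25],[-0.99,-0.3,0.11,-0,0,0.79,0.25]]
[[-1.01,-0.24,0.11,-0,0,0.79,0.25],[-1.02,-0.17,0.11,-0,0,0.79,0.25],[-1.03,-0.1,0.11,-0,0,0.79,0.25],[-1.03,-0.02,0.11,-0,0,0.79,0.25],[-1.03,0.05,0.11,-0,0,0.79,0.25],[-1.03,0.12,0.11,-0,0,0.79,0.25],[-1.02,0.19,0.11,-0,0,0.79,0.25],[-1,0.26,0.11,-0,0,0.79,0.25]]
[[-0.98,0.33,0.11,-0,0,0.79,0.25],[-0.95,0.39,0.11,-0,0,0.79,0.25],[-0.93,0.46,0.11,-0,0,0.79,0.25],[-0.89,0.52,0.11,-0,0,0.79,0.25],[-0.85,0.58,0.11,-0,0,0.79,0.25],[-0.81,0.64,0.11,-0,0,0.79,0.25],[-0.77,0.69,0.11,-0,0,0.79,0.25],[-0.72,0.74,0.11,-0,0,0.79,0.25]]
[[-0.66,0.79,0.11,-0,0,0.79,0.25],[-0.61,0.83,0.11,-0,0,0.79,0.25],[-0.55,0.87,0.11,-0,0,0.79,0.25],[-0.49,0.91,0.11,-0,0,0.79,0.25],[-0.42,0.94,0.11,-0,0,0.79,0.25],[-0.36,0.97,0.11,-0,0,0.79,0.25],[-0.29,0.99,0.11,-0,0,0.79,0.25],[-0.22,1.01,0.11,-0,0,0.79,0.25]]
[[-0.15,1.02,0.11,-0,0,0.79,0.25],[-0.08,1.03,0.11,-0,0,0.79,0.25],[-0.01,1.03,0.11,-0,0,0.79,0.25],[0.06,1.03,0.11,-0,0,0.79,0.25],[0.13,1.02,0.11,-0,0,0.79,0.25],[0.2,1.01,0.11,-0,0,0.79,0.25],[0.27,1,0.11,-0,0,0.79,0.25],[0.34,0.97,0.11,-0,0,0.79,0.25]]
max 1.03 n 40
```

Request:
drive_tool([
  [-0.73,-0.73,0.1,0,0,0.8,0.25],
  [-0.78,-0.68,0.1,0,0,0.8,0.25],
  [-0.83,-0.62,0.1,0,0,0.8,0.25],
  [-0.87,-0.56,0.1,0,0,0.8,0.25],
  [-0.9,-0.5,0.1,0,0,0.8,0.25],
  [-0.94,-0.44,0.1,0,0,0.8,0.25],
  [-0.96,-0.37,0.1,0,0,0.8,0.25],
  [-1,-0.3,0.1,0,0,0.8,0.25],
])

```text
clock: 1.1
tool_pos: [0.2277, 0.3856, 0.2106]
tcp_rot: [-0.0, 0.403, 0.915, 0.0]
contact_force: [0.6, -0.2, 0.2]
opening: 0.256
grasp_force: 0.0
```

Request:
drive_tool([
  [-1,-0.24,0.1,0,0,0.8,0.25],
  [-1,-0.17,0.1,0,0,0.8,0.25],
  [-1,-0.1,0.1,0,0,0.8,0.25],
  [-1,0,0.1,0,0,0.8,0.25],
  [-1,0.05,0.1,0,0,0.8,0.25],
  [-1,0.12,0.1,0,0,0.8,0.25],
  [-1,0.2,0.1,0,0,0.8,0.25],
  [-1,0.26,0.1,0,0,0.8,0.25],
])

```text
clock: 2.1
tool_pos: [0.3075, 0.2446, 0.1946]
tcp_rot: [0.0, 0.64, 0.769, 0.0]
contact_force: [0.1, 0.0, -0.2]
opening: 0.252
grasp_force: 0.0
```

Request:
drive_tool([
  [-1,0.33,0.1,0,0,0.8,0.25],
  [-0.95,0.4,0.1,0,0,0.8,0.25],
  [-0.93,0.46,0.1,0,0,0.8,0.25],
  [-0.9,0.52,0.1,0,0,0.8,0.25],
  [-0.85,0.58,0.1,0,0,0.8,0.25],
  [-0.8,0.64,0.1,0,0,0.8,0.25],
  [-0.77,0.7,0.1,0,0,0.8,0.25],
  [-0.72,0.74,0.1,0,0,0.8,0.25],
])

```text
clock: 3.1
tool_pos: [0.3877, 0.0996, 0.1786]
tcp_rot: [0.0, 0.827, 0.562, 0.0]
contact_force: [0.7, -0.4, 1.0]
opening: 0.246
grasp_force: 0.0
```

Request:
drive_tool([
  [-0.66,0.8,0.1,0,0,0.8,0.25],
  [-0.6,0.83,0.1,0,0,0.8,0.25],
  [-0.55,0.87,0.1,0,0,0.8,0.25],
  [-0.5,0.9,0.1,0,0,0.8,0.25],
  [-0.42,0.94,0.1,0,0,0.8,0.25],
  [-0.36,0.97,0.1,0,0,0.8,0.25],
  [-0.3,1,0.1,0,0,0.8,0.25],
  [-0.22,1,0.1,0,0,0.8,0.25],
])

```text
clock: 4.1
tool_pos: [0.4662, -0.0455, 0.1626]
tcp_rot: [0.0, 0.95, 0.313, 0.0]
contact_force: [1.3, 0.4, -0.0]
opening: 0.25
grasp_force: 0.0
```

```bash
python3 - <<'E'
from plan import *
P,Q=tool(bar(0),-20); 
pre=P-Q.as_matrix()[:,2]*.10
print(now()[0],st()["qpos"],P)
rows([(pre,Q,12),(P,Q,8)],.25)
E
```

```text
[ 0.46621422 -0.04553106  0.16258212] [-0.197  0.289  1.921  0.     0.932  0.738] [ 0.55246175 -0.14493892  0.02524123]
[[-0.03,0.67,0.18,0.33,0.09,0.51,0.25],[-0,0.67,0.16,0.33,0.09,0.51,0.25],[0.03,0.68,0.14,0.33,0.09,0.51,0.25],[0.06,0.68,0.12,0.33,0.09,0.51,0.25],[0.09,0.68,0.1,0.33,0.09,0.51,0.25],[0.12,0.68,0.08,0.33,0.09,0.51,0.25],[0.15,0.68,0.07,0.33,0.09,0.51,0.25],[0.18,0.67,0.05,0.33,0.09,0.51,0.25]]
[[0.2,0.66,0.03,0.33,0.09,0.51,0.25],[0.23,0.65,0.01,0.33,0.09,0.51,0.25],[0.26,0.64,-0,0.33,0.09,0.51,0.25],[0.29,0.63,-0.02,0.33,0.09,0.51,0.25],[-0,0,0.63,-0.01,-0,-0.01,0.25],[-0,0,0.63,-0.01,-0,-0.01,0.25],[-0,0,0.63,-0.01,-0,-0.01,0.25],[-0,0,0.63,-0.01,-0,-0.01,0.25]]
[[-0,0,0.63,-0.01,-0,-0.01,0.25],[-0,0,0.63,-0.01,-0,-0.01,0.25],[-0,0,0.63,-0.01,-0,-0.01,0.25],[-0,0,0.63,-0.01,-0,-0.01,0.25]]
max 0.68 n 20
```

Request:
drive_tool([
  [0,0.67,0.18,0.33,0.09,0.51,0.25],
  [0,0.67,0.16,0.33,0.09,0.51,0.25],
  [0.03,0.68,0.14,0.33,0.09,0.51,0.25],
  [0.06,0.68,0.12,0.33,0.09,0.51,0.25],
  [0.1,0.68,0.1,0.33,0.09,0.51,0.25],
  [0.12,0.68,0.08,0.33,0.09,0.51,0.25],
  [0.15,0.68,0.07,0.33,0.09,0.51,0.25],
  [0.18,0.67,0.05,0.33,0.09,0.51,0.25],
])

```text
clock: 5.1
tool_pos: [0.5279, -0.1332, 0.1336]
tcp_rot: [-0.119, 0.983, 0.139, -0.006]
contact_force: [0.4, 0.2, 0.4]
opening: 0.251
grasp_force: 0.0
```

Request:
drive_tool([
  [0.2,0.66,0.03,0.33,0.09,0.51,0.25],
  [0.23,0.65,0,0.33,0.09,0.51,0.25],
  [0.26,0.64,0,0.33,0.09,0.51,0.25],
  [0.3,0.63,0,0.33,0.09,0.51,0.25],
])

```text
clock: 5.6
tool_pos: [0.558, -0.1773, 0.1191]
tcp_rot: [-0.177, 0.983, 0.048, -0.01]
contact_force: [-0.4, 0.7, 0.4]
opening: 0.251
grasp_force: 0.0
```

```bash
python3 - <<'E'
from plan import *
P,Q=tool(bar(0),-20); 
print(now()[0],st()["qpos"],P)
rows([(P,Q,7)],.25)
E
```

```text
[ 0.55799212 -0.17732115  0.11906376] [-0.519  0.633  1.536  0.308  1.203  0.809] [ 0.55246175 -0.14493892  0.02524123]
[[-0.02,0.01,0.71,-0.01,0,-0.01,0.25],[-0.02,0.01,0.71,-0.01,0,-0.01,0.25],[-0.02,0.01,0.71,-0.01,0,-0.01,0.25],[-0.02,0.01,0.71,-0.01,0,-0.01,0.25],[-0.02,0.01,0.71,-0.01,0,-0.01,0.25],[-0.02,0.01,0.71,-0.01,0,-0.01,0.25],[-0.02,0.01,0.71,-0.01,0,-0.01,0.25]]
max 0.71 n 7
```

Request:
drive_tool([
  [0,0,0.71,0,0,0,0.25],
  [0,0,0.71,0,0,0,0.25],
  [0,0,0.71,0,0,0,0.25],
  [0,0,0.71,0,0,0,0.25],
  [0,0,0.71,0,0,0,0.25],
  [0,0,0.71,0,0,0,0.25],
  [0,0,0.71,0,0,0,0.25],
])

```text
clock: 6.48
tool_pos: [0.5539, -0.142, 0.0252]
tcp_rot: [-0.176, 0.983, 0.05, -0.01]
contact_force: [0.2, -0.7, 0.3]
opening: 0.251
grasp_force: 0.0
```

Request:
drive_tool([
  [0,0,0,0,0,0,0.05],
  [0,0,0,0,0,0,0.05],
  [0,0,0,0,0,0,0.05],
])

```text
clock: 6.85
tool_pos: [0.554, -0.1425, 0.0263]
tcp_rot: [-0.176, 0.983, 0.05, -0.009]
contact_force: [0.2, 0.5, -2.8]
opening: 0.118
grasp_force: 30.0
```

```bash
python3 - <<'E'
from plan import *
s=shot("top","pics/t2.png"); print(st()["contact_force"],st()["qpos"])
i=s["img"][185:270,250:335,::-1]
cv2.imwrite("pics/c2.png",cv2.resize(i,(425,425),interpolation=cv2.INTER_CUBIC))
def w(a,b,t0,t1,n,a0):  # tray a->b, tool t0->t1
    return [(*tool(bar(a+(b-a)*k/n),t0+(t1-t0)*k/n),1) for k in range(1,n+1)]
rows(w(0,92,-20,60,24,0),.05,start=tool(bar(0),-20))
E
```

```text
[-0.212  0.077 -2.152] [-0.472  0.741  1.617  0.35   1.01   0.777]
[[-0,-0.26,-0.41,-0.67,0,0,0.05],[0,-0.26,-0.42,-0.66,-0,0,0.05],[0,-0.27,-0.41,-0.67,-0,0,0.05],[0,-0.27,-0.4,-0.67,-0,0,0.05],[-0,-0.27,-0.41,-0.66,-0,0,0.05],[0,-0.28,-0.4,-0.67,-0,0,0.05],[0,-0.28,-0.4,-0.67,-0,0,0.05],[0,-0.29,-0.39,-0.66,-0,0,0.05]]
[[-0,-0.28,-0.4,-0.67,-0,0,0.05],[0,-0.29,-0.39,-0.67,-0,0,0.05],[0,-0.3,-0.39,-0.66,-0,0,0.05],[0,-0.3,-0.38,-0.67,-0,0,0.05],[0,-0.3,-0.39,-0.67,-0,0,0.05],[0,-0.3,-0.38,-0.66,-0,0,0.05],[0,-0.31,-0.38,-0.67,-0,0,0.05],[0,-0.31,-0.37,-0.67,-0,0,0.05]]
[[0,-0.31,-0.37,-0.66,-0,0,0.05],[0,-0.32,-0.37,-0.67,-0,0,0.05],[-0,-0.32,-0.37,-0.67,-0,0,0.05],[0,-0.33,-0.36,-0.66,-0,0,0.05],[0,-0.32,-0.36,-0.67,-0,0,0.05],[0,-0.33,-0.36,-0.67,-0,0,0.05],[0,-0.34,-0.36,-0.66,-0,0,0.05],[0,-0.33,-0.35,-0.67,-0,0,0.05]]
max 0.67 n 24
```

View pics/c2.png

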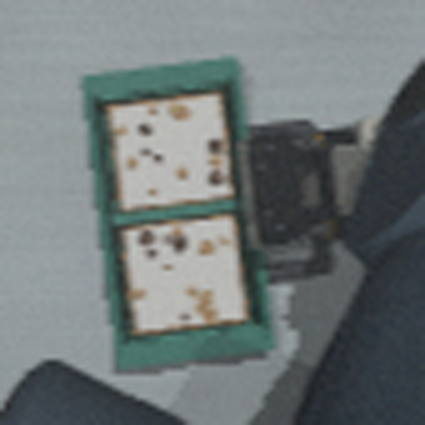

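The crop shows the fingers closed on the bar around (288,195), near its middle. The tray has not moved, so I'll roll it up now.

Request:
drive_tool([
  [0,-0.26,-0.41,-0.67,0,0,0.05],
  [0,-0.26,-0.41,-0.67,0,0,0.05],
  [0,-0.27,-0.41,-0.67,0,0,0.05],
  [0,-0.27,-0.4,-0.67,0,0,0.05],
  [0,-0.27,-0.4,-0.67,0,0,0.05],
  [0,-0.28,-0.4,-0.67,0,0,0.05],
  [0,-0.28,-0.4,-0.67,0,0,0.05],
  [0,-0.29,-0.4,-0.67,0,0,0.05],
])

```text
clock: 7.9
tool_pos: [0.5505, -0.1092, 0.096]
tcp_rot: [0.058, 0.997, 0.05, 0.002]
contact_force: [-0.4, 0.6, -5.7]
opening: 0.117
grasp_force: 30.0
```

Request:
drive_tool([
  [0,-0.28,-0.4,-0.67,0,0,0.05],
  [0,-0.29,-0.39,-0.67,0,0,0.05],
  [0,-0.3,-0.39,-0.67,0,0,0.05],
  [0,-0.3,-0.38,-0.67,0,0,0.05],
  [0,-0.3,-0.38,-0.67,0,0,0.05],
  [0,-0.3,-0.38,-0.67,0,0,0.05],
  [0,-0.31,-0.38,-0.67,0,0,0.05],
  [0,-0.31,-0.37,-0.67,0,0,0.05],
])

```text
clock: 8.9
tool_pos: [0.544, -0.0455, 0.1387]
tcp_rot: [0.287, 0.957, 0.048, 0.014]
contact_force: [0.3, 0.4, -6.3]
opening: 0.119
grasp_force: 30.0
```

Request:
drive_tool([
  [0,-0.31,-0.37,-0.67,0,0,0.05],
  [0,-0.32,-0.37,-0.67,0,0,0.05],
  [0,-0.32,-0.37,-0.67,0,0,0.05],
  [0,-0.33,-0.36,-0.67,0,0,0.05],
  [0,-0.32,-0.36,-0.67,0,0,0.05],
  [0,-0.33,-0.36,-0.67,0,0,0.05],
  [0,-0.34,-0.36,-0.67,0,0,0.05],
  [0,-0.33,-0.35,-0.67,0,0,0.05],
])

```text
clock: 9.9
tool_pos: [0.5365, 0.0293, 0.147]
tcp_rot: [0.505, 0.862, 0.042, 0.025]
contact_force: [-9.7, -11.3, 39.7]
opening: 0.122
grasp_force: 30.0
```

```bash
python3 - <<'E'
from plan import *
s=shot("scene","pics/s3.png"); print(now()[0],tool(bar(92),60)[0],st()["contact_force"],st()["qpos"])
i=s["img"][160:280,190:350,::-1]
t=shot("top","pics/t3.png")["img"][185:270,230:343,::-1]
cv2.imwrite("pics/c3.png",np.hstack([cv2.resize(i,(400,300),interpolation=cv2.INTER_CUBIC),cv2.resize(t,(400,300),interpolation=cv2.INTER_CUBIC)]))
E
```

```text
[0.53645561 0.02996656 0.14717129] [0.53485667 0.02837982 0.14189958] [-8.743 -9.291 35.381] [ 0.396  0.701  1.712 -1.021  1.379  2.436]
```

View pics/c3.png

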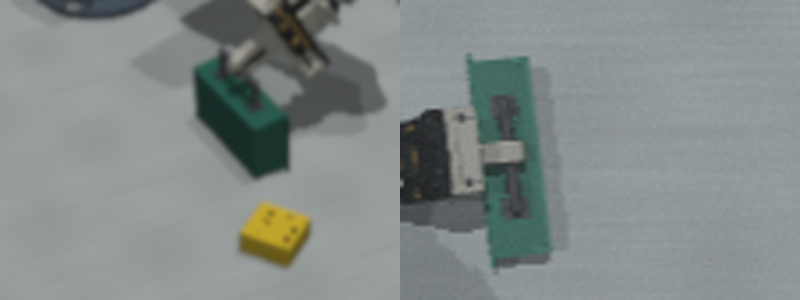

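The tray stands on its side with the bar uppermost, in the right half around (510,155). The 40 N reading means I'm pressing it down, so I'll ease up, release and back off.

Request:
drive_tool([
  [0,0.12,-0.06,0,0,0,0.05],
  [0,0.1,-0.06,0,0,0,0.05],
])

```text
clock: 10.25
tool_pos: [0.5364, 0.0305, 0.1477]
tcp_rot: [0.5, 0.865, 0.044, 0.025]
contact_force: [-0.2, -0.5, -6.8]
opening: 0.116
grasp_force: 30.0
```

Request:
drive_tool([
  [0,0,0,0,0,0,0.3],
  [0,0,0,0,0,0,0.3],
  [0,0,-0.5,0,0,0,0.3],
  [0,0,-1,0,0,0,0.3],
  [0,0,-1,0,0,0,0.3],
])

```text
clock: 10.88
tool_pos: [0.5321, 0.0753, 0.1734]
tcp_rot: [0.5, 0.864, 0.044, 0.025]
contact_force: [0.8, 0.1, -0.4]
opening: 0.301
grasp_force: 0.0
```

```bash
python3 - <<'E'
from plan import *
print(now()[0],st()["contact_force"],st()["qpos"],st()["opening"])
d=shot("top","pics/t4.png");t=d["img"][185:270,230:343,::-1]
i=shot("scene","pics/s4.png")["img"][160:280,190:350,::-1]
cv2.imwrite("pics/c4.png",np.hstack([cv2.resize(i,(300,225),interpolation=cv2.INTER_CUBIC),cv2.resize(t,(300,225),interpolation=cv2.INTER_CUBIC)]))
for u,v in [(301,214),(304,245),(302,228)]: print(pix(d,u,v),pix(d,u,v,.145))
E
```

```text
[0.53214157 0.07531523 0.17344583] [ 0.783  0.057 -0.428] [ 0.466  0.674  1.659 -0.954  1.45   2.392] 0.301
[ 0.59130479 -0.10895977 -0.0028408 ] [ 0.57905199 -0.09876635  0.145     ]
[ 0.48190902 -0.11622647  0.00889949] [ 0.48007921 -0.10613862  0.145     ]
[ 0.54163657 -0.11108953  0.00138962] [ 0.53424831 -0.10096616  0.145     ]
```

View pics/c4.png

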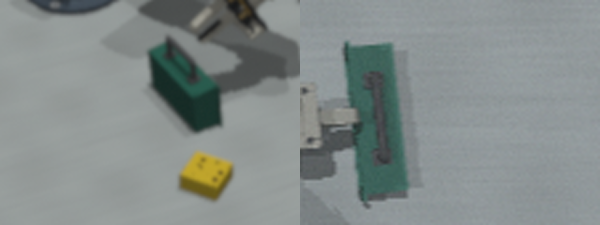

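The tray stands freely on its side with the blocks in. In the right panel the bar runs from (73,80) to (83,157), which is about (257.5,215) to (261.3,244.3) in the full picture.

```bash
python3 - <<'E'
from plan import *
d=np.load("pics/t4.png.npz")
a,b=pix(d,257.5,215.2,.142),pix(d,261.3,244.3,.142)
for v in (222,230,238): print(pix(d,258.4+(v-222)*.13,v))
m=(a+b)/2; print(a,b,m,bar(95),np.degrees(np.arctan2(*(a-b)[[1,0]])))
m=np.r_[m[:2],.142]
P,Q=tool(m,-60)
way=[(tool(m,60-5*k,-.058)[0],tool(m,60-5*k)[1],1) for k in range(1,25)]
rows(way+[(P,Q,5)],.3)
E
```

```text
[0.55547048 0.03749871 0.14899596]
[0.53002201 0.03458941 0.14811899]
[0.50454933 0.03164193 0.14922678]
[0.57776747 0.04024881 0.142     ] [0.48469766 0.02949778 0.142     ] [0.53123257 0.0348733  0.142     ] [0.53375025 0.03927234 0.14192071] 6.589361551197216
[[-0.28,-0.1,-0.33,1.01,-0.03,0,0.3],[0,0.25,0.02,1,0,0,0.3],[0,0.25,0.01,1,0,0,0.3],[0,0.25,0.01,1,0,0,0.3],[0,0.26,0.01,1,0,0,0.3],[0,0.25,0.01,1,0,0,0.3],[0,0.25,0.01,1,0,0,0.3],[0,0.25,0.01,1,0,0,0.3]]
[[0,0.26,0.01,1,0,0,0.3],[0,0.25,0.01,1,0,0,0.3],[0,0.25,0.02,1,0,0,0.3],[0,0.26,0.01,1,0,0,0.3],[0,0.25,0.01,1,0,0,0.3],[0,0.25,0.01,1,0,0,0.3],[0,0.25,0.01,1,0,0,0.3],[0,0.26,0.01,1,0,0,0.3]]
[[0,0.25,0.01,1,0,-0,0.3],[0,0.25,0.01,1,0,-0,0.3],[0,0.25,0.01,1,0,-0,0.3],[0,0.26,0.02,1,0,-0,0.3],[0,0.25,0.01,1,0,-0,0.3],[0,0.25,0.01,1,0,-0,0.3],[0,0.26,0.01,1,0,-0,0.3],[0,0.25,0.01,1,0,-0,0.3]]
[[0,-0,0.62,0,0,-0,0.3],[0,-0,0.62,0,0,-0,0.3],[0,-0,0.62,0,0,-0,0.3],[0,-0,0.62,0,0,-0,0.3],[0,-0,0.62,0,0,-0,0.3]]
max 1.01 n 29
```

Request:
drive_tool([
  [-0.28,-0.1,-0.33,1,0,0,0.3],
  [0,0.25,0,1,0,0,0.3],
  [0,0.25,0,1,0,0,0.3],
  [0,0.25,0,1,0,0,0.3],
  [0,0.25,0,1,0,0,0.3],
  [0,0.25,0,1,0,0,0.3],
  [0,0.25,0,1,0,0,0.3],
  [0,0.25,0,1,0,0,0.3],
])

```text
clock: 11.98
tool_pos: [0.5286, 0.0536, 0.1965]
tcp_rot: [0.173, 0.984, 0.05, 0.008]
contact_force: [0.5, 0.4, -0.1]
opening: 0.303
grasp_force: 0.0
```

Request:
drive_tool([
  [0,0.25,0,1,0,0,0.3],
  [0,0.25,0,1,0,0,0.3],
  [0,0.25,0,1,0,0,0.3],
  [0,0.25,0,1,0,0,0.3],
  [0,0.25,0,1,0,0,0.3],
  [0,0.25,0,1,0,0,0.3],
  [0,0.25,0,1,0,0,0.3],
  [0,0.25,0,1,0,0,0.3],
])

```text
clock: 12.98
tool_pos: [0.5325, 0.0145, 0.1982]
tcp_rot: [-0.174, 0.983, 0.05, -0.009]
contact_force: [-0.1, -0.4, -0.8]
opening: 0.299
grasp_force: 0.0
```

Request:
drive_tool([
  [0,0.25,0,1,0,0,0.3],
  [0,0.25,0,1,0,0,0.3],
  [0,0.25,0,1,0,0,0.3],
  [0,0.25,0,1,0,0,0.3],
  [0,0.25,0,1,0,0,0.3],
  [0,0.25,0,1,0,0,0.3],
  [0,0.25,0,1,0,0,0.3],
  [0,0.25,0,1,0,0,0.3],
])

```text
clock: 13.98
tool_pos: [0.5356, -0.0165, 0.1741]
tcp_rot: [-0.5, 0.865, 0.044, -0.026]
contact_force: [0.3, 0.3, -0.3]
opening: 0.3
grasp_force: 0.0
```

```bash
python3 - <<'E'
from plan import *
print(now()[0],st()["qpos"])
m=np.array([.5312,.035,.1425])
P,Q=tool(m,-60)
rows([(P,Q,6)],.3)
E
```

```text
[ 0.53564801 -0.01653553  0.17413184] [-0.495  0.697  1.608  0.799  1.597  0.663]
[[0.01,0.01,0.54,-0,0,-0,0.3],[0.01,0.01,0.54,-0,0,-0,0.3],[0.01,0.01,0.54,-0,0,-0,0.3],[0.01,0.01,0.54,-0,0,-0,0.3],[0.01,0.01,0.54,-0,0,-0,0.3],[0.01,0.01,0.54,-0,0,-0,0.3]]
max 0.54 n 6
```

Request:
drive_tool([
  [0,0,0.54,0,0,0,0.3],
  [0,0,0.54,0,0,0,0.3],
  [0,0,0.54,0,0,0,0.3],
  [0,0,0.54,0,0,0,0.3],
  [0,0,0.54,0,0,0,0.3],
  [0,0,0.54,0,0,0,0.3],
  [0,0,0,0,0,0,0.05],
  [0,0,0,0,0,0,0.05],
])

```text
clock: 14.98
tool_pos: [0.5301, 0.0398, 0.1433]
tcp_rot: [-0.5, 0.865, 0.044, -0.026]
contact_force: [-4.4, 1.9, 26.4]
opening: 0.138
grasp_force: 11.8
```

Request:
drive_tool([
  [0,0,0,0,0,0,0.05],
  [0,0,0,0,0,0,0.05],
])

```text
clock: 15.22
tool_pos: [0.5301, 0.0397, 0.144]
tcp_rot: [-0.5, 0.864, 0.044, -0.025]
contact_force: [-4.1, 1.8, 14.9]
opening: 0.12
grasp_force: 30.0
```

```bash
python3 - <<'E'
from plan import *
print(now()[0],tool(np.array([.5312,.035,.1425]),-60)[0],st()["contact_force"])
way=[];n=24
for k in range(1,n+1):
    P,Q=tool(bar(95+(178-95)*k/n,-4.4),-60+80*k/n); way.append((P,Q,1))
rows(way,.05,start=tool(bar(95.001,-4.4),-60))
E
```

```text
[0.53011205 0.0396743  0.14396755] [0.53084993 0.03844637 0.1405    ] [-4.107  1.784 14.929]
[[0,-0.25,0.38,-0.67,0,0,0.05],[-0,-0.24,0.38,-0.66,0,-0,0.05],[-0,-0.25,0.38,-0.67,0,0,0.05],[-0,-0.25,0.39,-0.67,0,0,0.05],[-0,-0.24,0.38,-0.66,0,0,0.05],[-0,-0.24,0.38,-0.67,0,0,0.05],[0,-0.25,0.39,-0.67,0,0,0.05],[-0,-0.24,0.38,-0.66,0,0,0.05]]
[[-0,-0.24,0.39,-0.67,0,0,0.05],[-0,-0.24,0.38,-0.67,0,0,0.05],[-0,-0.24,0.39,-0.66,0,0,0.05],[-0,-0.24,0.39,-0.67,0,0,0.05],[-0,-0.23,0.39,-0.67,0,0,0.05],[-0,-0.24,0.38,-0.66,0,0,0.05],[-0,-0.24,0.39,-0.67,0,0,0.05],[-0,-0.23,0.39,-0.67,0,0,0.05]]
[[-0,-0.24,0.39,-0.66,0,0,0.05],[-0,-0.23,0.39,-0.67,0,0,0.05],[-0,-0.23,0.39,-0.67,0,0,0.05],[-0,-0.23,0.39,-0.66,0,0,0.05],[-0,-0.23,0.4,-0.67,0,0,0.05],[-0,-0.23,0.39,-0.67,-0,0,0.05],[-0,-0.23,0.39,-0.66,-0,0,0.05],[-0,-0.23,0.39,-0.67,-0,0,0.05]]
max 0.67 n 24
```

Request:
drive_tool([
  [0,-0.38,0.3,-0.67,0,0,0.05],
  [0,-0.25,0.38,-0.67,0,0,0.05],
  [0,-0.25,0.38,-0.67,0,0,0.05],
  [0,-0.25,0.38,-0.67,0,0,0.05],
  [0,-0.24,0.38,-0.67,0,0,0.05],
  [0,-0.24,0.38,-0.67,0,0,0.05],
  [0,-0.24,0.38,-0.67,0,0,0.05],
  [0,-0.24,0.38,-0.67,0,0,0.05],
])

```text
clock: 16.23
tool_pos: [0.5245, 0.1135, 0.1417]
tcp_rot: [-0.29, 0.956, 0.049, -0.013]
contact_force: [-14.7, 15.0, 70.2]
opening: 0.117
grasp_force: 30.0
```

Request:
drive_tool([
  [0,-0.24,0.38,-0.67,0,0,0.05],
  [0,-0.24,0.38,-0.67,0,0,0.05],
  [0,-0.24,0.39,-0.67,0,0,0.05],
  [0,-0.24,0.39,-0.67,0,0,0.05],
  [0,-0.24,0.39,-0.67,0,0,0.05],
  [0,-0.24,0.39,-0.67,0,0,0.05],
  [0,-0.24,0.39,-0.67,0,0,0.05],
  [0,-0.24,0.39,-0.67,0,0,0.05],
])

```text
clock: 17.23
tool_pos: [0.5197, 0.1697, 0.0935]
tcp_rot: [-0.056, 0.997, 0.05, 0.001]
contact_force: [0.9, 11.9, 11.7]
opening: 0.119
grasp_force: 30.0
```

```bash
python3 - <<'E'
from plan import *
k=16/24;print(now()[0],tool(bar(95+83*k,-4.4),-60+80*k)[0],st()["contact_force"],st()["qpos"])
E
```

```text
[0.51968343 0.16972739 0.09351194] [0.52074214 0.16733482 0.0954687 ] [ 0.882 11.908 11.706] [0.176 0.511 1.79  0.15  0.831 1.545]
```

Request:
drive_tool([
  [0,-0.22,0.34,-0.67,0,0,0.05],
  [0,-0.23,0.37,-0.67,0,0,0.05],
  [0,-0.23,0.39,-0.67,0,0,0.05],
  [0,-0.23,0.39,-0.67,0,0,0.05],
])

```text
clock: 17.73
tool_pos: [0.5161, 0.1867, 0.0616]
tcp_rot: [0.062, 0.997, 0.05, 0.004]
contact_force: [-0.3, 5.5, 3.5]
opening: 0.119
grasp_force: 30.0
```

Request:
drive_tool([
  [0,-0.23,0.39,-0.67,0,0,0.05],
  [0,-0.23,0.39,-0.67,0,0,0.05],
  [0,-0.23,0.36,-0.67,0,0,0.05],
])

```text
clock: 18.1
tool_pos: [0.5149, 0.1957, 0.0362]
tcp_rot: [0.15, 0.987, 0.05, 0.008]
contact_force: [1.1, 2.4, -0.6]
opening: 0.12
grasp_force: 30.0
```

```bash
python3 - <<'E'
from plan import *
print(now()[0],tool(bar(178,-4.4),20)[0],st()["contact_force"],st()["qpos"])
d=shot("top","pics/t5.png");t=d["img"][170:280,200:340,::-1]
i=shot("scene","pics/s5.png")["img"][140:280,200:370,::-1]
cv2.imwrite("pics/c5.png",np.hstack([cv2.resize(i,(400,330),interpolation=cv2.INTER_CUBIC),cv2.resize(t,(400,330),interpolation=cv2.INTER_CUBIC)]))
E
```

```text
[0.514851   0.1957186  0.03620396] [0.51760133 0.1982555  0.03045849] [ 1.114  2.358 -0.63 ] [ 0.417  0.673  1.712 -0.372  0.887  2.142]
```

View pics/c5.png

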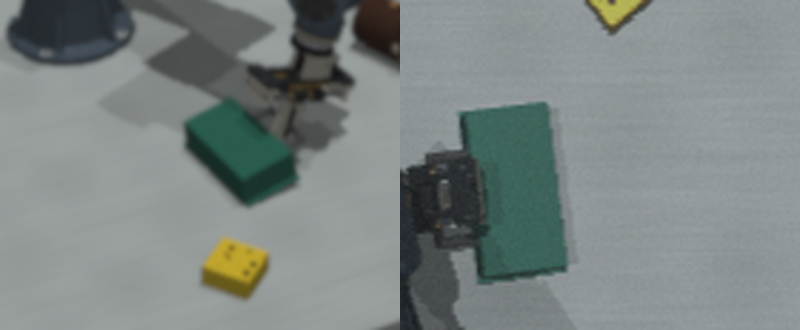

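Right panel: the tray is face down and the bar side is about 1 cm up. I'll rap it now.

Request:
drive_tool([
  [0,0.29,-0.96,0,0,0,0.05],
  [0,0.29,-0.96,0,0,0,0.05],
  [0,0,0,0,0,0,0.05],
  [0,-0.29,0.96,0,0,0,0.05],
  [0,-0.29,0.96,0,0,0,0.05],
  [0,-0.12,0.4,0,0,0,0.05],
  [0,0,0,0,0,0,0.05],
])

```text
clock: 19.08
tool_pos: [0.5139, 0.1948, 0.0273]
tcp_rot: [0.149, 0.987, 0.05, 0.007]
contact_force: [-0.0, -0.3, -1.3]
opening: 0.115
grasp_force: 30.0
```

```bash
python3 - <<'E'
from plan import *
print(now()[0],st()["contact_force"])
E
```

```text
[0.51387007 0.19484184 0.02733914] [-0.017 -0.263 -1.296]
```

Request:
drive_tool([
  [0,0.29,-0.96,0,0,0,0.05],
  [0,0.29,-0.96,0,0,0,0.05],
  [0,0,0,0,0,0,0.05],
  [0,0,0,0,0,0,0.05],
])

```text
clock: 19.58
tool_pos: [0.5146, 0.196, 0.0685]
tcp_rot: [0.149, 0.988, 0.05, 0.008]
contact_force: [0.9, 4.4, 1.2]
opening: 0.117
grasp_force: 30.0
```

```bash
python3 - <<'E'
from plan import *
F=[]
for k in range(4): F.append(st()["contact_force"]); s=snapshot("scene")
cv2.imwrite("pics/s6.png",s["img"][:,:,::-1])
print(now()[0],np.round(F,1).tolist())
E
```

```text
[0.51411267 0.19557051 0.06754843] [[0.9, 4.4, 1.2], [-0.8, 4.0, 0.9], [-0.2, 5.2, 0.9], [0.3, 4.9, 1.6]]
```

Request:
drive_tool([
  [0,0,0,0,0,0,0.35],
  [0,0,0,0,0,0,0.35],
  [0,-0.29,0.96,0,0,0,0.35],
  [0,-0.29,0.96,0,0,0,0.35],
  [0,0,0,0,0,0,0.05],
  [0,0,0,0,0,0,0.05],
  [0,0,0,0,0,0,0.05],
])

```text
clock: 20.65
tool_pos: [0.5142, 0.195, 0.0279]
tcp_rot: [0.149, 0.988, 0.05, 0.007]
contact_force: [-0.7, 0.6, -3.2]
opening: 0.121
grasp_force: 30.0
```

Request:
drive_tool([
  [0,0.29,-0.96,0,0,0,0.05],
  [0,0.29,-0.96,0,0,0,0.05],
  [0,0,0,0,0,0,0.05],
  [0,0,0,0,0,0,0.05],
])

```text
clock: 21.15
tool_pos: [0.5146, 0.196, 0.0684]
tcp_rot: [0.149, 0.988, 0.05, 0.008]
contact_force: [-0.8, 4.5, 1.0]
opening: 0.118
grasp_force: 30.0
```

```bash
python3 - <<'E'
from plan import *
F=[]
for k in range(4): F.append(st()["contact_force"]); s=snapshot("scene")
cv2.imwrite("pics/s7.png",s["img"][:,:,::-1])
print(now()[0],np.round(F,1).tolist())
a=[cv2.resize(cv2.imread(f)[150:260,220:350],(400,338),interpolation=cv2.INTER_CUBIC) for f in ("pics/s6.png","pics/s7.png")]
cv2.imwrite("pics/c7.png",np.hstack(a))
E
```

```text
[0.51410044 0.19557703 0.06750075] [[-0.8, 4.5, 1.0], [0.7, 4.2, 1.6], [-0.5, 4.8, 0.5], [0.8, 4.3, 1.4]]
```

View pics/c7.png

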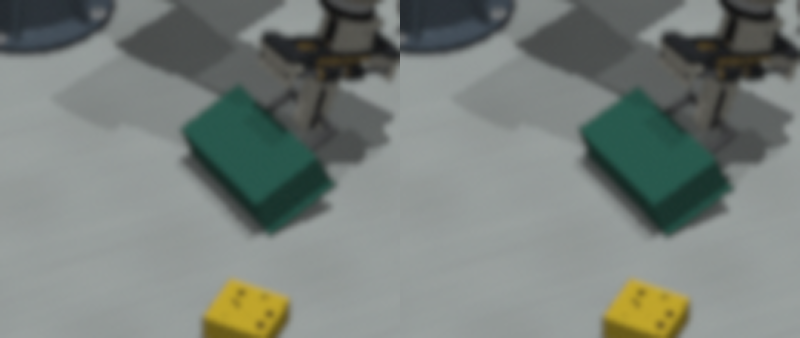

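The tray is lifted about 11° at the handle, and no blocks show below its walls yet. I'll do harder drops from about 60 mm.

Request:
drive_tool([
  [0,0.77,-0.81,0,0,0,0.05],
  [0,0,0,0,0,0,0.05],
  [0,0,0,0,0,0,0.35],
  [0,0,0,0,0,0,0.35],
  [0,-0.45,0.91,0,0,0,0.35],
  [0,-0.45,0.91,0,0,0,0.35],
  [0,-0.45,0.91,0,0,0,0.35],
  [0,0,0,0,0,0,0.05],
])

```text
clock: 22.35
tool_pos: [0.5128, 0.1949, 0.0254]
tcp_rot: [0.15, 0.987, 0.051, 0.005]
contact_force: [-0.3, 2.3, -1.1]
opening: 0.286
grasp_force: 1.6
```

Request:
drive_tool([
  [0,0,0,0,0,0,0.05],
  [0,0,0,0,0,0,0.05],
  [0,0.45,-0.91,0,0,0,0.05],
  [0,0.45,-0.91,0,0,0,0.05],
  [0,0.45,-0.91,0,0,0,0.05],
  [0,0,0,0,0,0,0.05],
])

```text
clock: 23.1
tool_pos: [0.5163, 0.1861, 0.0902]
tcp_rot: [0.148, 0.988, 0.05, 0.009]
contact_force: [-0.8, 6.0, 2.5]
opening: 0.121
grasp_force: 30.0
```

```bash
python3 - <<'E'
from plan import *
F=[]
for k in range(2): F.append(st()["contact_force"]); s=shot("top","pics/t8.png")
d=s
# tray pixels green; height map of the tray back and bar side
hsv=cv2.cvtColor(d["img"],cv2.COLOR_RGB2HSV); m=(hsv[...,0]>65)&(hsv[...,0]<95)&(hsv[...,1]>80); m[:150]=0
v,u=np.nonzero(m); P=np.array([pix(d,a,b) for a,b in zip(u,v)]);P=P[P[:,2]>.03]
A=np.c_[P[:,:2],np.ones(len(P))];c=np.linalg.lstsq(A,P[:,2],rcond=None)[0]
print(now()[0],np.round(F,1).tolist(),len(P),P.mean(0),P.min(0),P.max(0),"slope deg",np.degrees(np.arctan(c[:2])))
E
```

```text
[0.51590285 0.1863603  0.08875162] [[-0.8, 6.0, 2.5], [-0.3, 5.5, 2.9]] 1643 [0.51429767 0.09625733 0.09209855] [ 0.00467202 -0.00048506  0.03242051] [0.62083058 0.18005394 1.57042722] slope deg [-26.24915272 -24.85558382]
```

Request:
drive_tool([
  [0,0,0,0,0,0,0.35],
  [0,0,0,0,0,0,0.35],
  [0,-0.45,0.91,0,0,0,0.35],
  [0,-0.45,0.91,0,0,0,0.35],
  [0,-0.45,0.91,0,0,0,0.35],
  [0,0,0,0,0,0,0.05],
  [0,0,0,0,0,0,0.05],
  [0,0,0,0,0,0,0.05],
])

```text
clock: 24.2
tool_pos: [0.5143, 0.1951, 0.0281]
tcp_rot: [0.149, 0.988, 0.05, 0.007]
contact_force: [0.1, 2.1, -1.8]
opening: 0.122
grasp_force: 30.0
```

Request:
drive_tool([
  [0,0.45,-0.91,0,0,0,0.05],
  [0,0.45,-0.91,0,0,0,0.05],
  [0,0.45,-0.91,0,0,0,0.05],
  [0,0,0,0,0,0,0.35],
  [0,0,0,0,0,0,0.35],
  [0,-0.45,0.91,0,0,0,0.35],
  [0,-0.45,0.91,0,0,0,0.35],
  [0,-0.45,0.91,0,0,0,0.35],
])

```text
clock: 25.2
tool_pos: [0.5133, 0.1952, 0.0251]
tcp_rot: [0.149, 0.987, 0.05, 0.006]
contact_force: [-0.2, -0.0, -0.1]
opening: 0.346
grasp_force: 0.0
```

Request:
drive_tool([
  [0,0,0,0,0,0,0.05],
  [0,0,0,0,0,0,0.05],
  [0,0,0,0,0,0,0.05],
  [0,0.45,-0.91,0,0,0,0.05],
  [0,0.45,-0.91,0,0,0,0.05],
  [0,0.45,-0.91,0,0,0,0.05],
  [0,0,0,0,0,0,0.05],
  [0,0,0,0,0,0,0.05],
])

```text
clock: 26.2
tool_pos: [0.5158, 0.1863, 0.0885]
tcp_rot: [0.148, 0.988, 0.05, 0.008]
contact_force: [0.4, 5.4, 3.2]
opening: 0.116
grasp_force: 30.0
```

```bash
python3 - <<'E'
from plan import *
s=shot("scene","pics/s9.png");print(now()[0],st()["contact_force"])
t=shot("top","pics/t9.png")["img"][170:280,200:330,::-1]
cv2.imwrite("pics/c9.png",np.hstack([cv2.resize(s["img"][150:260,220:350,::-1],(400,338),interpolation=cv2.INTER_CUBIC),cv2.resize(t,(400,338),interpolation=cv2.INTER_CUBIC)]))
E
```

```text
[0.51573016 0.18639871 0.08832209] [0.861 5.913 3.062]
```

View pics/c9.png

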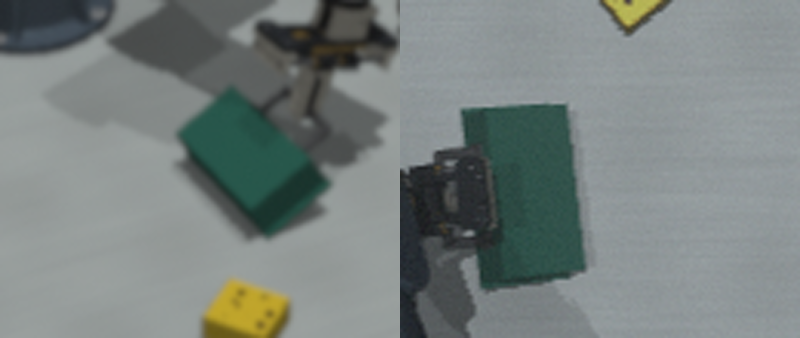

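The tray is tilted with the handle side up (right panel). I'll measure its tilt and height from depth.

```bash
python3 - <<'E'
from plan import *
d=np.load("pics/t9.png.npz")
G=[(200+(x-400)*130/400,170+y*110/338) for x in range(505,568,6) for y in range(120,262,8)]
P=np.array([pix(d,a,b) for a,b in G]);
for _ in range(3):
    A=np.c_[P[:,:2],np.ones(len(P))];c=np.linalg.lstsq(A,P[:,2],rcond=None)[0];r=P[:,2]-A@c;P=P[abs(r)<.006]
n=np.array([-c[0],-c[1],1]);n/=np.linalg.norm(n)
print(len(P),P.min(0),P.max(0),"tilt",np.degrees(np.arccos(n[2])),n)
# lowest point of plain rim: underside centre + ...
s=P[:,:2]@DIR
print("s",s.min(),s.max(), "z at smin",[ (c@np.r_[DIR*q+X[:2]*(.53),1]).round(4) for q in (s.min(),s.max())])
E
```

```text
183 [0.45626835 0.05567874 0.05226541] [0.60627382 0.12050387 0.09555846] tilt 27.456993361179048 [ 0.04868228 -0.45850548  0.88735718]
s -0.005874080257096172 0.07279802763246629 z at smin [np.float64(0.0536), np.float64(0.0945)]
```

```bash
python3 - <<'E'
from plan import *
d=dict(np.load("pics/s9.png.npz"))
xc=np.array([.516,.187])@X[:2]; 
u,v=np.meshgrid(np.arange(220,350),np.arange(150,260)); 
T=d["extrinsics"];c=-T[:3,:3].T@T[:3,3]; print("cam",c)
P=np.array([pix(d,a,b) for a,b in zip(u.ravel(),v.ravel())]); I=d["img"][v.ravel(),u.ravel()]
tx=P[:,:2]@X[:2]-xc; s=P[:,:2]@DIR
m=(P[:,2]<.05)&(P[:,2]>.006)&(tx>.03)&(tx<.12)&(s>-.05)&(s<.16)
for a in sorted(zip(np.round(s[m],3),np.round(tx[m],3),np.round(P[m,2],3),[tuple(i) for i in I[m].tolist()]))[::3]: print(*a)
E
```

```text
cam [ 2.01499486 -0.66017166  1.35534958]
-0.048 0.116 0.01 (151, 157, 155)
-0.029 0.048 0.007 (150, 156, 154)
-0.015 0.048 0.006 (131, 136, 135)
-0.009 0.046 0.007 (107, 112, 110)
-0.003 0.072 0.048 (32, 68, 59)
-0.001 0.031 0.044 (33, 68, 59)
0.0 0.059 0.037 (30, 57, 50)
-0.0 0.081 0.044 (32, 68, 59)
0.002 0.091 0.045 (29, 59, 51)
0.003 0.09 0.049 (32, 69, 60)
0.005 0.037 0.03 (29, 57, 50)
0.005 0.102 0.046 (25, 52, 44)
0.006 0.092 0.039 (24, 52, 45)
0.007 0.092 0.028 (25, 48, 42)
0.008 0.083 0.022 (34, 50, 46)
0.008 0.097 0.026 (27, 50, 44)
0.01 0.065 0.013 (43, 54, 51)
0.01 0.094 0.013 (43, 57, 53)
0.012 0.078 0.011 (44, 55, 51)
0.014 0.053 0.007 (43, 55, 51)
0.014 0.095 0.032 (26, 51, 45)
0.014 0.096 0.008 (46, 63, 58)
0.015 0.08 0.006 (43, 55, 51)
0.016 0.099 0.009 (38, 66, 59)
0.017 0.098 0.018 (27, 53, 46)
0.019 0.093 0.043 (25, 52, 45)
0.02 0.101 0.014 (31, 64, 55)
0.023 0.094 0.033 (25, 52, 45)
0.024 0.093 0.026 (25, 52, 44)
0.024 0.101 0.017 (30, 65, 56)
0.025 0.098 0.049 (25, 51, 45)
0.026 0.098 0.02 (29, 58, 50)
0.028 0.088 0.006 (29, 58, 50)
0.029 0.092 0.029 (27, 52, 4
[... 632 characters left out ...]
31 (29, 57, 50)
0.063 0.091 0.018 (34, 71, 61)
0.065 0.094 0.035 (26, 56, 48)
0.066 0.098 0.042 (26, 54, 47)
0.067 0.104 0.036 (37, 76, 66)
0.072 0.096 0.033 (33, 70, 60)
0.073 0.103 0.033 (43, 76, 67)
0.075 0.105 0.038 (45, 76, 68)
0.077 0.089 0.036 (26, 54, 47)
0.078 0.103 0.03 (55, 76, 70)
0.081 0.097 0.04 (31, 65, 56)
0.084 0.099 0.04 (37, 72, 63)
0.086 0.085 0.009 (54, 74, 68)
0.088 0.099 0.043 (37, 72, 63)
0.089 0.092 0.038 (32, 65, 57)
0.093 0.1 0.042 (48, 79, 71)
0.095 0.103 0.048 (45, 80, 71)
0.1 0.095 0.045 (36, 73, 62)
0.105 0.096 0.049 (42, 75, 65)
0.108 0.108 0.006 (147, 153, 151)
0.11 0.105 0.008 (145, 151, 149)
0.122 0.074 0.006 (121, 130, 128)
0.14 0.089 0.009 (149, 154, 154)
```

```bash
python3 - <<'E'
from plan import *
p,r=now();b=p-r.as_matrix()[:,2]*.004
s=lambda q:(q[:2]-B0)@DIR
f0=153;s0=1000*(s(b)-s(bar(f0)));dz=b[2]-bar(f0)[2];print("s0",s0,"dz",dz)
way=[];n=12
for k in range(1,n+1):
    q=bar(f0+(107-f0)*k/n,s0)
    way.append((q+r.apply([0,0,0])+tool(np.zeros(3),17-45*k/n,.004)[0]+[0,0,dz],tool(q,17-45*k/n)[1],1))
st0=(bar(f0,s0)+tool(np.zeros(3),17,.004)[0]+[0,0,dz],tool(b,17)[1])
rows(way,.05,start=st0)
E
```

```text
s0 12.212002222887207 dz -0.0019156362958354517
[[-0,0.41,-0.28,0.75,-0,-0,0.05],[-0,0.42,-0.28,0.75,0,0,0.05],[0,0.42,-0.28,0.75,0,0,0.05],[0,0.41,-0.28,0.75,-0,-0,0.05],[-0,0.42,-0.27,0.75,-0,-0,0.05],[0,0.42,-0.28,0.75,-0,-0,0.05],[0,0.41,-0.28,0.75,-0,-0,0.05],[0,0.42,-0.27,0.75,-0,-0,0.05]]
[[0,0.42,-0.28,0.75,-0,-0,0.05],[0,0.42,-0.27,0.75,-0,-0,0.05],[-0,0.42,-0.27,0.75,-0,-0,0.05],[0,0.41,-0.28,0.75,-0,-0,0.05]]
max 0.75 n 12
```

Request:
drive_tool([
  [0,0.42,-0.28,0.75,0,0,0.05],
  [0,0.42,-0.28,0.75,0,0,0.05],
  [0,0.42,-0.28,0.75,0,0,0.05],
  [0,0.42,-0.28,0.75,0,0,0.05],
  [0,0.42,-0.28,0.75,0,0,0.05],
  [0,0.42,-0.28,0.75,0,0,0.05],
])

```text
clock: 27.05
tool_pos: [0.5199, 0.1408, 0.1281]
tcp_rot: [-0.048, 0.998, 0.051, -0.003]
contact_force: [-0.8, 0.5, -1.0]
opening: 0.121
grasp_force: 30.0
```

Request:
drive_tool([
  [0,0.42,-0.28,0.75,0,0,0.05],
  [0,0.42,-0.28,0.75,0,0,0.05],
  [0,0.42,-0.28,0.75,0,0,0.05],
  [0,0.42,-0.28,0.75,0,0,0.05],
  [0,0.42,-0.28,0.75,0,0,0.05],
  [0,0.42,-0.28,0.75,0,0,0.05],
])

```text
clock: 27.8
tool_pos: [0.5251, 0.0835, 0.1466]
tcp_rot: [-0.241, 0.969, 0.049, -0.013]
contact_force: [0.4, 0.1, -6.6]
opening: 0.121
grasp_force: 30.0
```

```bash
python3 - <<'E'
from plan import *
s=shot("scene","pics/s10.png");print(now()[0],st()["contact_force"])
t=shot("top","pics/t10.png")["img"][170:280,200:330,::-1]
cv2.imwrite("pics/c10.png",np.hstack([cv2.resize(s["img"][150:260,220:350,::-1],(400,338),interpolation=cv2.INTER_CUBIC),cv2.resize(t,(400,338),interpolation=cv2.INTER_CUBIC)]))
E
```

```text
[0.52522887 0.08228202 0.14640962] [-1.367 -0.733  2.994]
```

View pics/c10.png

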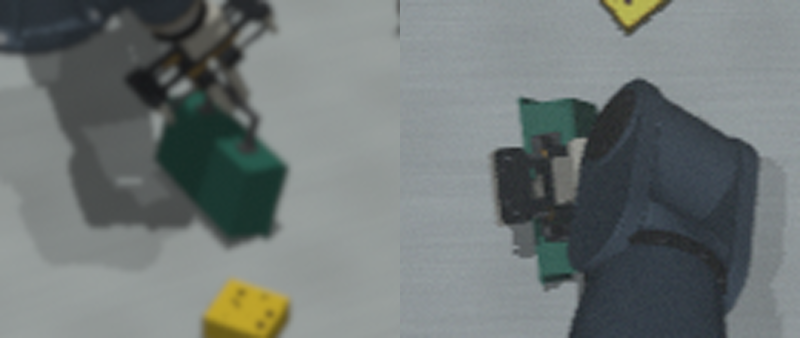

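The bench left of the raised tray looks bare, so the blocks are still in it. I'll check the earlier raised-tray frame for block faces or bench seen under the rim.

```bash
python3 - <<'E'
from plan import *
xc=np.array([.516,.187])@X[:2]
d=dict(np.load("pics/s9.png.npz"))
u,v=np.meshgrid(np.arange(220,350),np.arange(150,260))
P=np.array([pix(d,a,b) for a,b in zip(u.ravel(),v.ravel())]); I=d["img"][v.ravel(),u.ravel()]
tx=P[:,:2]@X[:2]-xc; s=P[:,:2]@DIR
m=(P[:,2]<.04)&(tx>.0)&(tx<.1)&(s>.05)&(s<.15)
for a in sorted(zip(u.ravel()[m],v.ravel()[m],np.round(s[m],3),np.round(tx[m],3),np.round(P[m,2],3),[tuple(i) for i in I[m].tolist()]))[::6]: print(*a)
# now: block height anywhere on bench behind tray in the top view
d=dict(np.load("pics/t10.png.npz"))
u,v=np.meshgrid(np.arange(200,345),np.arange(170,280))
P=np.array([pix(d,a,b) for a,b in zip(u.ravel(),v.ravel())]);s=P[:,:2]@DIR;m=(P[:,2]>.015)&(P[:,2]<.08)
print(m.sum(),s[m].min(),s[m].max(), np.percentile(s[(P[:,2]>.015)],2))
E
```

```text
312 216 0.051 0.087 0.031 (25, 51, 44)
314 217 0.057 0.092 0.027 (27, 57, 49)
315 217 0.061 0.093 0.025 (30, 64, 56)
316 215 0.065 0.094 0.035 (26, 56, 48)
317 215 0.074 0.087 0.026 (29, 62, 54)
317 223 0.07 0.096 -0.006 (114, 119, 118)
318 220 0.078 0.09 0.001 (74, 79, 77)
319 219 0.085 0.086 0.0 (72, 78, 76)
320 219 0.087 0.091 0.003 (76, 80, 79)
321 217 0.094 0.086 0.006 (76, 82, 80)
322 215 0.11 0.071 -0.001 (84, 94, 91)
323 214 0.121 0.062 -0.007 (101, 111, 109)
324 205 0.149 0.027 0.003 (94, 102, 100)
324 218 0.108 0.087 -0.004 (99, 103, 102)
325 215 0.123 0.072 -0.005 (144, 150, 149)
326 212 0.135 0.062 -0.002 (119, 130, 126)
326 218 0.113 0.094 -0.001 (133, 139, 137)
327 214 0.131 0.075 -0.002 (149, 156, 154)
328 213 0.137 0.073 -0.001 (149, 155, 154)
329 212 0.144 0.07 -0.001 (149, 155, 154)
330 212 0.15 0.069 -0.004 (149, 154, 154)
331 213 0.14 0.089 0.009 (149, 154, 154)
332 214 0.147 0.087 0.0 (149, 154, 153)
174 -0.13269219788628367 0.029688712703696246 -0.15951398077340045
```

Request:
drive_tool([
  [0,-0.42,0.28,-0.75,0,0,0.05],
  [0,-0.42,0.28,-0.75,0,0,0.05],
  [0,-0.42,0.28,-0.75,0,0,0.05],
  [0,-0.42,0.28,-0.75,0,0,0.05],
  [0,-0.42,0.28,-0.75,0,0,0.05],
  [0,-0.42,0.28,-0.75,0,0,0.05],
  [0,-0.42,0.28,-0.75,0,0,0.05],
  [0,0,0,0,0,0,0.45],
])

```text
clock: 28.9
tool_pos: [0.5183, 0.1522, 0.1265]
tcp_rot: [-0.013, 0.999, 0.052, -0.001]
contact_force: [0.2, 0.5, -0.5]
opening: 0.185
grasp_force: 0.2
```

Request:
drive_tool([
  [0,0,0,0,0,0,0.45],
  [0,-0.3,0,-0.75,0,0,0.45],
  [0,-0.3,0,-0.75,0,0,0.35],
])

```text
clock: 29.28
tool_pos: [0.5179, 0.1619, 0.1269]
tcp_rot: [0.052, 0.997, 0.05, 0.002]
contact_force: [1.1, 0.1, -0.4]
opening: 0.37
grasp_force: 0.4
```

```bash
python3 - <<'E'
from plan import *
d=shot("top","pics/t11.png");shot("scene","pics/s11.png")
print(now()[0],st()["contact_force"],st()["opening"])
u,v=np.meshgrid(np.arange(200,300),np.arange(195,275))
P=np.array([pix(d,a,b) for a,b in zip(u.ravel(),v.ravel())]);I=d["img"][v.ravel(),u.ravel()].astype(int)
g=(I[:,1]-I[:,0]>15)&(P[:,2]>.02)&(P[:,2]<.2)
Q=P[g];s=Q[:,:2]@DIR;x=Q[:,:2]@X[:2]
print("all green s",s.min(),s.max(),"x",x.min(),x.max(),"z pct",np.percentile(Q[:,2],[5,50,95]))
w=g&(P[:,:2]@DIR<np.median(s)+.02);Q=P[w]
for _ in range(3):
    A=np.c_[Q[:,:2],np.ones(len(Q))];c=np.linalg.lstsq(A,Q[:,2],rcond=None)[0];Q=Q[abs(Q[:,2]-A@c)<.005]
print("plane slopes deg",np.degrees(np.arctan(c[:2])),len(Q),np.median(Q,0))
# dark bar pixels
k=(I.sum(1)<130)&(P[:,2]>.01)&(P[:,2]<.05);K=P[k]
print("dark",k.sum(),np.median(K,0) if k.sum() else 0)
E
```

```text
[0.51770926 0.16316722 0.12679971] [0.97  2.113 1.268] 0.356
all green s -0.011197496188853986 0.1032544067277297 x 0.43506426412756727 0.6348863960471075 z pct [0.04899692 0.0759949  0.10672025]
plane slopes deg [-4.74683887 39.34538618] 691 [0.53143379 0.06820196 0.06885716]
dark 9 [0.43131214 0.10766857 0.04395451]
```

The tray didn't fall: it is still tilted about 39° because the outer finger blocks the bar's swing. That explains the weak raps. I'll turn the open fingers along the bar's fall direction so it drops freely.

Request:
drive_tool([
  [0,0,0,1,0,0,0.4],
  [0,0,0,1,0,0,0.4],
  [0,0,0,1,0,0,0.4],
  [0,0,0,1,0,0,0.4],
  [0,0,0,1,0,0,0.4],
  [0,0,0,1,0,0,0.4],
  [0,0,0,1,0,0,0.4],
  [0,0,0,1,0,0,0.4],
])

```text
clock: 30.38
tool_pos: [0.5183, 0.1615, 0.1272]
tcp_rot: [-0.295, 0.954, 0.048, -0.014]
contact_force: [0.2, 0.3, 0.4]
opening: 0.402
grasp_force: 0.0
```

```bash
cat > look.py <<'E'
from plan import *
def tray(f):
    d=shot("top",f)
    u,v=np.meshgrid(np.arange(200,300),np.arange(195,275))
    P=np.array([pix(d,a,b) for a,b in zip(u.ravel(),v.ravel())]);I=d["img"][v.ravel(),u.ravel()].astype(int)
    g=(I[:,1]-I[:,0]>15)&(P[:,2]>.02)&(P[:,2]<.2);Q=P[g];s=Q[:,:2]@DIR;x=Q[:,:2]@X[:2]
    print("t",st()["clock"],"green s",s.min(),s.max(),"x",x.min(),x.max(),"z",np.percentile(Q[:,2],[5,50,95]))
    for _ in range(3):
        A=np.c_[Q[:,:2],np.ones(len(Q))];c=np.linalg.lstsq(A,Q[:,2],rcond=None)[0];Q=Q[abs(Q[:,2]-A@c)<.006]
    print("plane slope deg",np.degrees(np.arctan(np.hypot(*c[:2]))))
    r=cv2.minAreaRect((P[g][:,:2]*1000).astype(np.float32));print("rect",r)
    return d,P,I
E
python3 - <<'E'
from look import *
print(now()[0],st()["contact_force"],st()["opening"])
tray("pics/t12.png")
E
```

```text
[0.51829633 0.16150456 0.12717988] [0.199 0.254 0.439] 0.402
t 30.425 green s 0.028501552961514624 0.13045154959922228 x 0.4427866292083945 0.6272113681136791 z [0.0511547  0.05676278 0.0619255 ]
plane slope deg 0.39288536227838833
rect ((524.2509765625, 132.78662109375), (184.0361328125, 102.11155700683594), 6.067949295043945)
```

The tray is flat again and has shifted about 3 cm in +y, putting the bar near (0.5145, 0.2285). I'll regrip with the tool tilted -11°.

```bash
python3 - <<'E'
from plan import *
b=np.array([.5145,.2285,.029])
P,Q=tool(b,-11); pre=P-Q.as_matrix()[:,2]*.07
rows([(pre,Q,5),(P,Q,4)],.3)
# lift rows theta 0..34, tool -11 -> -45, hinge at s=bar-150
n=9;way=[]
for k in range(1,n+1):
    t=np.radians(34*k/n);y=.150*np.cos(t)-.029*np.sin(t)-.150;z=.150*np.sin(t)+.029*np.cos(t)
    way.append((*tool(np.r_[b[:2]+DIR*y,z],-11-34*k/n),1))
rows(way,.05,start=(P,Q))
E
```

```text
[[0.03,-0.27,0.58,-0.94,-0,-0.01,0.3],[0.03,-0.31,0.56,-0.94,-0,-0.01,0.3],[0.03,-0.36,0.53,-0.94,-0,-0.01,0.3],[0.03,-0.4,0.5,-0.94,-0,-0.01,0.3],[0.03,-0.44,0.46,-0.94,-0,-0.01,0.3],[0,-0,0.87,-0,-0.01,0,0.3],[0,-0,0.87,-0,-0.01,0,0.3],[0,-0,0.87,-0,-0.01,0,0.3]]
[[0,-0,0.87,-0,-0.01,0,0.3]]
max 0.94 n 9
[[-0,0,-0.5,0.76,0,0,0.05],[-0,0.01,-0.51,0.75,-0,-0,0.05],[-0,-0,-0.5,0.76,-0,-0,0.05],[-0,0,-0.5,0.75,-0,-0,0.05],[-0,0,-0.51,0.76,0,0,0.05],[-0,0.01,-0.5,0.75,-0,0,0.05],[-0,-0,-0.51,0.76,-0,0,0.05],[0,0,-0.5,0.75,-0,0,0.05]]
[[-0,0.01,-0.5,0.76,0,0,0.05]]
max 0.76 n 9
```

Request:
drive_tool([
  [0.03,-0.27,0.58,-0.94,0,0,0.3],
  [0.03,-0.31,0.56,-0.94,0,0,0.3],
  [0.03,-0.36,0.53,-0.94,0,0,0.3],
  [0.03,-0.4,0.5,-0.94,0,0,0.3],
  [0.03,-0.44,0.46,-0.94,0,0,0.3],
  [0,0,0.87,0,0,0,0.3],
  [0,0,0.87,0,0,0,0.3],
])

```text
clock: 31.3
tool_pos: [0.5141, 0.2232, 0.058]
tcp_rot: [-0.093, 0.994, 0.05, -0.005]
contact_force: [-0.1, -1.0, -0.2]
opening: 0.297
grasp_force: 0.0
```

Request:
drive_tool([
  [0,0,0.87,0,0,0,0.3],
  [0,0,0.87,0,0,0,0.3],
  [0,0,0,0,0,0,0.05],
  [0,0,0,0,0,0,0.05],
  [0,0,0,0,0,0,0.05],
])

```text
clock: 31.92
tool_pos: [0.5137, 0.2299, 0.0253]
tcp_rot: [-0.092, 0.994, 0.05, -0.005]
contact_force: [0.2, -0.4, -2.2]
opening: 0.116
grasp_force: 30.0
```

Request:
drive_tool([
  [0,0,-0.5,0.75,0,0,0.05],
  [0,0,-0.5,0.75,0,0,0.05],
  [0,0,-0.5,0.75,0,0,0.05],
  [0,0,-0.5,0.75,0,0,0.05],
  [0,0,-0.5,0.75,0,0,0.05],
  [0,0,-0.5,0.75,0,0,0.05],
  [0,0,-0.5,0.75,0,0,0.05],
  [0,0,-0.5,0.75,0,0,0.05],
])

```text
clock: 32.92
tool_pos: [0.5171, 0.1979, 0.0981]
tcp_rot: [-0.347, 0.936, 0.047, -0.017]
contact_force: [0.4, -1.6, -2.7]
opening: 0.12
grasp_force: 30.0
```

```bash
cat >> look.py <<'E'
def under(f,xc=.535,s0=.0255):
    "points of the scene view under the raised tray near block_b's outer face"
    d=shot("scene",f);u,v=np.meshgrid(np.arange(220,380),np.arange(140,260))
    P=np.array([pix(d,a,b) for a,b in zip(u.ravel(),v.ravel())]); I=d["img"][v.ravel(),u.ravel()].astype(int)
    tx=P[:,:2]@X[:2]-xc; s=P[:,:2]@DIR-s0
    m=(P[:,2]<.045)&(P[:,2]>-.02)&(tx>.03)&(tx<.09)&(s>.05)&(s<.12)&(I[:,1]-I[:,0]<16)
    print("under",m.sum(),"brown",(m&(I[:,0]>I[:,2]+5)).sum())
    for a in sorted(zip(np.round(s[m],3),np.round(tx[m],3),np.round(P[m,2],3),[tuple(i) for i in I[m].tolist()]))[::max(1,m.sum()//12)]: print(*a)
E
python3 - <<'E'
from look import *
print(now()[0],st()["contact_force"],st()["opening"])
tray("pics/t13.png"); under("pics/s13.png")
E
```

```text
[0.51714827 0.19792357 0.09807441] [ 0.423 -1.599 -2.673] 0.12
t 32.975 green s 0.021142696652904677 0.11780406522640895 x 0.4348062641710324 0.6348853821185508 z [0.04868219 0.08667556 0.10056806]
plane slope deg 12.195074828520223
rect ((525.1956787109375, 122.77830505371094), (200.09561157226562, 96.64881134033203), 6.050316333770752)
under 69 brown 20
0.053 0.08 -0.005 (64, 75, 71)
0.066 0.081 0.001 (70, 70, 65)
0.07 0.081 0.004 (67, 64, 56)
0.076 0.081 -0.004 (75, 74, 71)
0.081 0.08 0.014 (60, 63, 50)
0.087 0.084 0.004 (91, 89, 83)
0.088 0.082 0.007 (91, 85, 76)
0.093 0.076 0.011 (81, 79, 68)
0.096 0.086 0.002 (127, 132, 130)
0.103 0.084 -0.008 (139, 146, 144)
0.109 0.082 -0.007 (148, 155, 153)
0.111 0.085 0.005 (149, 154, 153)
0.114 0.087 0.005 (149, 155, 154)
0.117 0.089 0.005 (149, 154, 154)
```

Brown shows under the rim at the expected block_b face, so block_b is loose on the bench. I'll roll the tray up off the blocks and check block_a.

```bash
python3 - <<'E'
from plan import *
p,r=now();b=p-r.as_matrix()[:,2]*.004
f=lambda t:np.array([.150*np.cos(t)-.029*np.sin(t),.150*np.sin(t)+.029*np.cos(t)])
t0=np.radians(30.5);print(b,f(t0),"hinge s",b[:2]@DIR-f(t0)[0]);n=14;way=[]
for k in range(1,n+1):
    t=t0+np.radians(54*k/n);q=f(t)-f(t0)
    way.append((*tool(b+np.r_[DIR*q[0],q[1]],-41-22*k/n),1))
rows(way,.05,start=tool(b,-41))
E
```

```text
[0.51759145 0.19485928 0.10092089] [0.11452576 0.101118  ] hinge s 0.027030103508683276
[[0,0.02,-0.51,0.31,-0,-0,0.05],[-0,0.03,-0.52,0.32,0,-0,0.05],[0,0.06,-0.51,0.31,0,-0,0.05],[-0,0.08,-0.5,0.32,-0,-0,0.05],[-0,0.09,-0.51,0.31,-0,-0,0.05],[-0,0.12,-0.5,0.32,-0,-0,0.05],[0,0.14,-0.49,0.31,-0,-0,0.05],[-0,0.15,-0.49,0.31,-0,-0,0.05]]
[[-0,0.18,-0.48,0.32,-0,-0,0.05],[0,0.19,-0.47,0.31,-0,0,0.05],[0,0.22,-0.47,0.32,0,0,0.05],[0,0.23,-0.46,0.31,0,-0,0.05],[-0,0.25,-0.44,0.32,0,-0,0.05],[0,0.27,-0.44,0.31,0,-0,0.05]]
max 0.52 n 14
```

Model and measurement agree (hinge s = 0.027).

Request:
drive_tool([
  [0,0.02,-0.51,0.31,0,0,0.05],
  [0,0.03,-0.52,0.31,0,0,0.05],
  [0,0.06,-0.51,0.31,0,0,0.05],
  [0,0.08,-0.5,0.31,0,0,0.05],
  [0,0.09,-0.51,0.31,0,0,0.05],
  [0,0.12,-0.5,0.31,0,0,0.05],
  [0,0.14,-0.49,0.31,0,0,0.05],
  [0,0.15,-0.49,0.31,0,0,0.05],
])

```text
clock: 34.02
tool_pos: [0.5237, 0.1309, 0.1433]
tcp_rot: [-0.446, 0.894, 0.045, -0.023]
contact_force: [0.1, 0.4, -4.2]
opening: 0.115
grasp_force: 30.0
```

```bash
cat >> look.py <<'E'
def blocks(f):
    "brownish points at 20..60 mm height left of the tray, top view"
    d=shot(*((f,"top")[::-1]))
    u,v=np.meshgrid(np.arange(190,300),np.arange(190,280))
    P=np.array([pix(d,a,b) for a,b in zip(u.ravel(),v.ravel())]);I=d["img"][v.ravel(),u.ravel()].astype(int)
    m=(I[:,0]-I[:,2]>12)&(P[:,2]>.02)&(P[:,2]<.08);s=P[:,:2]@DIR;x=P[:,:2]@X[:2]-.535
    for n,k in (("a",m&(x<0)),("b",m&(x>0))):
        print(n,k.sum(), *(np.round([s[k].min(),s[k].max(),x[k].min(),x[k].max(),*np.percentile(P[k,2],[10,50,90])],3) if k.sum() else []))
E
python3 - <<'E'
from look import *
print(now()[0],st()["contact_force"])
blocks("pics/t14.png"); under("pics/s14.png")
E
```

```text
[0.52368986 0.13092623 0.14325123] [ 0.085  0.435 -4.226]
a 200 0.072 0.113 -0.08 -0.006 0.034 0.039 0.043
b 200 0.073 0.117 0.005 0.08 0.034 0.039 0.043
under 175 brown 132
0.05 0.076 0.009 (78, 60, 43)
0.055 0.075 0.017 (80, 61, 43)
0.06 0.074 0.039 (139, 106, 73)
0.064 0.077 -0.001 (108, 104, 97)
0.069 0.081 0.04 (134, 102, 70)
0.074 0.08 0.037 (128, 97, 66)
0.077 0.077 0.024 (90, 69, 49)
0.082 0.078 0.007 (85, 68, 53)
0.086 0.042 0.042 (126, 108, 84)
0.088 0.087 0.036 (116, 109, 99)
0.092 0.082 0.026 (111, 107, 99)
0.104 0.074 -0.005 (141, 146, 143)
0.115 0.072 -0.001 (148, 154, 153)
```

Both blocks lie flat on the bench with tops at about 40 mm. I'll finish rolling the tray onto its side.

Request:
drive_tool([
  [0,0.18,-0.48,0.31,0,0,0.05],
  [0,0.19,-0.47,0.31,0,0,0.05],
  [0,0.22,-0.47,0.31,0,0,0.05],
  [0,0.23,-0.46,0.31,0,0,0.05],
  [0,0.25,-0.44,0.31,0,0,0.05],
  [0,0.27,-0.44,0.31,0,0,0.05],
])

```text
clock: 34.88
tool_pos: [0.5298, 0.0706, 0.1507]
tcp_rot: [-0.517, 0.854, 0.043, -0.027]
contact_force: [-0.6, 0.0, -3.8]
opening: 0.116
grasp_force: 30.0
```

```bash
python3 - <<'E'
from look import *
print(now()[0],st()["contact_force"],st()["qpos"]); r=now()[1]
print("alpha vs", np.degrees((r*R0.inv()).as_rotvec()@X))
d,P,I=tray("pics/t15.png")
E
```

```text
[0.52982022 0.07057465 0.15070803] [-0.612  0.03  -3.795] [-0.373  0.706  1.708  0.911  1.494  0.637]
alpha vs 62.375882101403896
t 34.925 green s -0.08212964868460386 0.015149104930659288 x 0.43468251495185317 0.6344105893637375 z [0.05244619 0.10630491 0.12338308]
plane slope deg 25.96388989229657
rect ((535.2373657226562, 20.627750396728516), (199.72767639160156, 97.22622680664062), 5.861621379852295)
```

My roll model had a sign slip: the side rest is at 85°, not 95°, which explains the earlier pressing. The tray needs about 10° more to lie on its side.

Request:
drive_tool([
  [0,0.1,-0.2,0.1,0,0,0.05],
  [0,0.12,-0.2,0.1,0,0,0.05],
  [0,0.13,-0.19,0,0,0,0.05],
  [0,0.15,-0.18,0,0,0,0.05],
  [0,0.15,-0.17,0,0,0,0.05],
  [0,0.15,-0.17,0,0,0,0.05],
])

```text
clock: 35.67
tool_pos: [0.5325, 0.0442, 0.1465]
tcp_rot: [-0.524, 0.85, 0.043, -0.027]
contact_force: [-0.2, 0.2, -4.1]
opening: 0.121
grasp_force: 30.0
```

```bash
python3 - <<'E'
from look import *
p,r=now();print(p,st()["contact_force"],"bar",p-r.as_matrix()[:,2]*.004,(p-r.as_matrix()[:,2]*.004)[:2]@DIR)
E
```

```text
[0.53249732 0.04417185 0.14653704] [-0.171  0.164 -4.065] bar [0.53286081 0.04061777 0.14833605] -0.013439103623568927
```

Request:
drive_tool([
  [0,0.07,0.03,0,0,0,0.05],
  [0,0,0,0,0,0,0.05],
  [0,0,0,0,0,0,0.3],
  [0,0,0,0,0,0,0.3],
  [0,0,-0.5,0,0,0,0.3],
  [0,0,-1,0,0,0,0.3],
  [0,0,-1,0,0,0,0.3],
])

```text
clock: 36.55
tool_pos: [0.5372, -0.0016, 0.1682]
tcp_rot: [-0.524, 0.85, 0.043, -0.027]
contact_force: [0.2, 1.1, -3.3]
opening: 0.301
grasp_force: 1.3
```

```bash
python3 - <<'E'
from look import *
print(now()[0],st()["contact_force"])
d,P,I=tray("pics/t16.png"); blocks("pics/t16b.png")
k=(P[:,2]>.138)&(P[:,2]<.156);Q=P[k];s=Q[:,:2]@DIR;x=Q[:,:2]@X[:2]
k2=(s>-.06)&(s<.03);print("bar top",k2.sum(),np.median(Q[k2],0),"s",np.median(s[k2]),"x",x[k2].min(),x[k2].max())
m=np.r_[X[:2]*.535+DIR*np.median(s[k2]),.1465];print(m)
way=[(tool(m,-65+6*0+5*j,-.058)[0],tool(m,-65+5*j)[1],1) for j in range(1,26)]
P_,Q_=tool(m,60); rows(way+[(P_,Q_,5)],.3)
E
```

```text
[ 0.5371777  -0.00162312  0.16823783] [ 0.162  1.136 -3.259]
t 36.6 green s -0.09451033033940136 -0.0052378350042721795 x 0.43521968816402923 0.6355419258099816 z [0.03660947 0.1197243  0.14082842]
plane slope deg 53.84512113679208
rect ((537.67578125, 4.480255126953125), (200.3177032470703, 89.1952133178711), 5.771795749664307)
a 513 0.033 0.113 -0.08 -0.005 0.034 0.039 0.043
b 509 0.038 0.118 0.004 0.08 0.034 0.038 0.043
bar top 148 [0.52036456 0.00574531 0.14006588] s -0.046217133582849984 x 0.43521968816402923 0.6348338992581117
[0.53693171 0.00808458 0.1465    ]
[[0.01,0.58,-1.93,-0.64,-0.03,-0,0.3],[0,-0.25,0.01,-1,0,-0,0.3],[0,-0.25,0.01,-1,0.01,-0,0.3],[0,-0.26,0.02,-1,-0,-0,0.3],[0,-0.25,0.01,-1,-0,-0,0.3],[0,-0.25,0.01,-1,-0,-0,0.3],[0,-0.25,0.01,-1,-0,-0,0.3],[0,-0.26,0.01,-1,-0,-0.01,0.3]]
[[0,-0.25,0.01,-1,-0,0,0.3],[0,-0.25,0.01,-1,-0,0,0.3],[0,-0.25,0.01,-1,-0,0,0.3],[0,-0.26,0.01,-1,-0,0,0.3],[0,-0.25,0.01,-1,-0,0,0.3],[0,-0.25,0.02,-1,-0,0,0.3],[0,-0.26,0.01,-1,-0.01,0,0.3],[0,-0.25,0.01,-1,0,0,0.3]]
[[0,-0.25,0.01,-1,0,0,0.3],[0,-0.25,0.01,-1,0,0,0.3],[0,-0.26,0.01,-1,0,0,0.3],[0,-0.25,0.01,-1,0,0,0.3],[0,-0.25,0.01,-1,0,0,0.3],[0,-0.25,0.01,-1,0,0,0.3],[0,-0.26,0.01,-1,0,0,0.3],[0,-0.25,0.02,-1,0,0.01,0.3]]
[[0,-0.25,0.01,-1,0,-0,0.3],[0,-0,0.62,0,0,-0,0.3],[0,-0,0.62,0,0,-0,0.3],[0,-0,0.62,0,0,-0,0.3],[0,-0,0.62,0,0,-0,0.3],[0,-0,0.62,0,0,-0,0.3]]
max 1.93 n 30
```

The blocks are fine, but the tray seems to have followed the fingers and leans on them. I'll locate the bar with code.

```bash
python3 - <<'E'
from plan import *
d=dict(np.load("pics/t16b.png.npz"))
u,v=np.meshgrid(np.arange(230,330),np.arange(190,275))
P=np.array([pix(d,a,b) for a,b in zip(u.ravel(),v.ravel())]);I=d["img"][v.ravel(),u.ravel()].astype(int)
s=P[:,:2]@DIR;x=P[:,:2]@X[:2]-.535
for lo,hi in ((-.095,-.085),(-.065,-.055),(-.045,-.03),(.03,.045),(.055,.07),(.085,.095)):
    k=(x>lo)&(x<hi)&(P[:,2]>.01);o=np.argsort(s[k]);print("x",lo)
    print([(round(a*1000),round(b*1000),"G" if c[1]-c[0]>15 else "B" if c[0]-c[2]>12 else "d" if c.sum()<200 else "w") for a,b,c in zip(s[k][o],P[k,2][o],I[k][o])][::4])
p,r=now();print(p,p[:2]@DIR,r.as_matrix()[:,2])
E
```

```text
x -0.095
[(-187, 493, 'd'), (-184, 506, 'd'), (-182, 505, 'd'), (-179, 504, 'd'), (-177, 504, 'd'), (-175, 500, 'd'), (-174, 495, 'd'), (-172, 492, 'd'), (-169, 497, 'd'), (-167, 451, 'w'), (-165, 491, 'w'), (-163, 504, 'd'), (-95, 118, 'G'), (-88, 121, 'G'), (-82, 121, 'G'), (-75, 127, 'G'), (-69, 125, 'G'), (-63, 132, 'G'), (-56, 128, 'G'), (-52, 137, 'G'), (-46, 135, 'G'), (-42, 130, 'G'), (-37, 115, 'G'), (-33, 97, 'G'), (-31, 629, 'w'), (-29, 84, 'G'), (-27, 636, 'd'), (-26, 78, 'G'), (-23, 638, 'd'), (-22, 65, 'G'), (-18, 44, 'd'), (-16, 640, 'd')]
x -0.065
[(-200, 380, 'd'), (-197, 379, 'd'), (-195, 416, 'd'), (-194, 437, 'd'), (-193, 445, 'd'), (-98, 117, 'w'), (-95, 116, 'G'), (-89, 117, 'G'), (-85, 118, 'G'), (-82, 120, 'G'), (-76, 124, 'd'), (-72, 127, 'G'), (-69, 127, 'G'), (-65, 127, 'G'), (-60, 132, 'd'), (-56, 133, 'G'), (-52, 137, 'G'), (-47, 134, 'G'), (-43, 137, 'G'), (-39, 32, 'G'), (-35, 29, 'G'), (-29, 34, 'G'), (-25, 42, 'G'), (-22, 38, 'G'), (-15, 32, 'G'), (36, 39, 'B'), (40, 35, 'B'), (43, 41, 'B'), (49, 46, 'B'), (53, 45, 'B'), (57, 35, 'B'), (63, 39, 'B'), 
[... 2778 characters left out ...]
'), (-37, 33, 'G'), (-34, 36, 'G'), (-32, 31, 'G'), (-29, 39, 'G'), (-26, 35, 'G'), (-23, 45, 'G'), (-19, 41, 'G'), (-16, 37, 'G'), (39, 41, 'B'), (42, 38, 'B'), (46, 36, 'B'), (50, 34, 'B'), (53, 35, 'B'), (56, 37, 'B'), (58, 35, 'B'), (61, 39, 'B'), (63, 47, 'B'), (67, 37, 'B'), (70, 37, 'B'), (74, 34, 'B'), (77, 41, 'B')]
x 0.085
[(-97, 116, 'w'), (-90, 118, 'G'), (-84, 118, 'G'), (-77, 120, 'G'), (-74, 126, 'G'), (-70, 127, 'G'), (-64, 124, 'G'), (-60, 131, 'G'), (-54, 138, 'G'), (-48, 133, 'G'), (-44, 133, 'G'), (-38, 113, 'd'), (-34, 97, 'G'), (-30, 93, 'd'), (-26, 74, 'd'), (-22, 58, 'd')]
[ 0.53784691 -0.00243633  0.16851477] -0.05677667098526786 [-0.08798452  0.88818971 -0.45097425]
```

The tray is hanging on the lower finger: its lower edges are 22–32 mm off the bench and the bar is about 21 mm behind the TCP. I'll set it down on its side, centre the gap on the bar, then back out.

Request:
drive_tool([
  [0,0.3,0.15,0,0,0,0.3],
  [0,0.3,0.15,0,0,0,0.3],
  [0,0.3,0.15,0,0,0,0.3],
  [0,0.2,0.1,0,0,0,0.3],
  [0,0.2,0,0,0,0,0.3],
  [0,0.2,0,0,0,0,0.3],
])

```text
clock: 37.4
tool_pos: [0.5374, -0.0039, 0.1357]
tcp_rot: [-0.524, 0.85, 0.043, -0.027]
contact_force: [0.6, -0.4, -0.0]
opening: 0.298
grasp_force: 0.4
```

```bash
cat >> look.py <<'E'
def prof(f):
    d=shot("top",f);u,v=np.meshgrid(np.arange(230,330),np.arange(190,275))
    P=np.array([pix(d,a,b) for a,b in zip(u.ravel(),v.ravel())]);I=d["img"][v.ravel(),u.ravel()].astype(int)
    s=P[:,:2]@DIR;x=P[:,:2]@X[:2]-.535;g=(I[:,1]-I[:,0]>15)
    for lo,hi in ((-.097,-.06),(.06,.097)):
        k=(x>lo)&(x<hi)&g&(P[:,2]>.09)&(P[:,2]<.2)
        if k.sum()>10:
            c=np.polyfit(s[k],P[k,2],1);e=np.percentile(s[k],[2,98]);print("wall s",e,"z",np.polyval(c,e),"phi",90+4.9-np.degrees(np.arctan(c[0])))
    k=(P[:,2]>.14)&(P[:,2]<.19)&(abs(x)<.055)&(abs(x)>.02);print("bar cand",k.sum(),[(round(1000*a),round(1000*b),round(1000*c)) for a,b,c in zip(x[k],s[k],P[k,2])][::5])
    p,r=now();print("tcp s",p[:2]@DIR,"z",p[2],"F",st()["contact_force"],st()["clock"])
E
python3 - <<'E'
from look import *
prof("pics/t17.png")
E
```

```text
wall s [-0.13202248 -0.07673185] z [0.10064036 0.10667173] phi 88.67451186086905
wall s [-0.13553442 -0.0805807 ] z [0.10084621 0.1068113 ] phi 88.70493551538028
bar cand 91 [(52, -108, 153), (46, -104, 156), (34, -150, 163), (33, -166, 151), (29, -158, 166), (-22, -183, 173), (-23, -171, 168), (-24, -152, 165), (-25, -169, 142), (-28, -161, 157), (-31, -154, 169), (-33, -148, 159), (-34, -165, 144), (-36, -152, 142), (-37, -103, 158), (-41, -109, 150), (-46, -102, 150), (-50, -105, 156), (-53, -108, 151)]
tcp s -0.05835512004380947 z 0.13530995795011488 F [ 1.087 -0.639 -1.438] 37.45
```

The tray rests on its side with the bar at s = -0.105, z = 0.147, deep in the jaws. I'll shift horizontally to centre the gap, then back out.

Request:
drive_tool([
  [0,0.18,-0.35,0,0,0,0.3],
  [0,0.18,-0.35,0,0,0,0.3],
  [0,0.18,-0.36,0,0,0,0.3],
])

```text
clock: 37.83
tool_pos: [0.5398, -0.0281, 0.1356]
tcp_rot: [-0.524, 0.85, 0.043, -0.027]
contact_force: [0.4, 0.1, -4.5]
opening: 0.301
grasp_force: 1.9
```

```bash
python3 - <<'E'
from look import *
prof("pics/t18.png")
E
```

```text
wall s [-0.15671004 -0.10123176] z [0.10061822 0.10641135] phi 88.93869056089754
wall s [-0.15998341 -0.10425867] z [0.10125594 0.10568604] phi 90.35456554582942
bar cand 88 [(50, -130, 151), (46, -136, 154), (33, -178, 163), (30, -170, 175), (30, -188, 154), (-23, -188, 190), (-23, -208, 143), (-24, -180, 167), (-27, -177, 164), (-30, -173, 164), (-31, -191, 143), (-34, -182, 170), (-36, -173, 159), (-34, -132, 154), (-37, -135, 153), (-42, -125, 146), (-46, -131, 152), (-52, -127, 153)]
tcp s -0.08336261970997669 z 0.13569452089570025 F [-1.517 -1.41  -2.548] 37.875
```

The lower finger is wedged between the bar and the tray wall. I'll pull back while turning the tool towards vertical about the bar, which frees it.

```bash
python3 - <<'E'
from plan import *
bs,bz=-.1305,.1475
def pose(dep,perp,al):
    P,Q=tool(np.r_[X[:2]*.535+DIR*bs,bz],al,dep); return P-Q.as_matrix()[:,1]*perp,Q
p,r=now(); print(p,pose(.047,.0105,-63)[0])
W=[(40,10,-61),(33,9,-58),(26,8,-54),(20,7,-50),(16,5,-45),(13,3,-40),(10,1,-35),(8,0,-30),(6,0,-25),(5,0,-20)]
rows([(*pose(a/1000,b/1000,c),1) for a,b,c in W],.3,start=pose(.047,.0105,-63))
E
```

```text
[ 0.54001496 -0.02893885  0.13569452] [ 0.54073534 -0.02936139  0.13551802]
[[-0,0.1,-0.33,-0.4,-0,0,0.3],[0,0.13,-0.33,-0.6,0,0,0.3],[-0,0.14,-0.33,-0.8,0,0,0.3],[0,0.12,-0.28,-0.8,0,0,0.3],[-0,0.17,-0.18,-1,0,0,0.3],[0,0.16,-0.14,-1,0,0,0.3],[0,0.15,-0.14,-1,-0,0,0.3],[0,0.08,-0.1,-1,-0,0,0.3]]
[[0,0.03,-0.11,-1,-0,0,0.3],[0,0.02,-0.05,-1,-0,0,0.3]]
max 1.0 n 10
```

Request:
drive_tool([
  [0,0.1,-0.33,-0.4,0,0,0.3],
  [0,0.13,-0.33,-0.6,0,0,0.3],
  [0,0.14,-0.33,-0.8,0,0,0.3],
  [0,0.12,-0.28,-0.8,0,0,0.3],
  [0,0.17,-0.18,-1,0,0,0.3],
  [0,0.16,-0.14,-1,0,0,0.3],
  [0,0.15,-0.14,-1,0,0,0.3],
  [0,0.08,-0.1,-1,0,0,0.3],
])

```text
clock: 38.88
tool_pos: [0.5442, -0.0702, 0.1413]
tcp_rot: [-0.259, 0.965, 0.049, -0.013]
contact_force: [-1.1, 0.8, -4.1]
opening: 0.297
grasp_force: 4.2
```

```bash
python3 - <<'E'
from look import *
prof("pics/t19.png"); print(st()["opening"],st()["grasp_force"])
E
```

```text
wall s [-0.18033384 -0.15265708] z [0.13547963 0.12572282] phi 114.31894573431967
wall s [-0.23593586 -0.15564993] z [0.12860213 0.14019962] phi 86.68034806151016
bar cand 86 [(55, -198, 153), (55, -176, 143), (52, -198, 150), (50, -157, 177), (50, -178, 154), (47, -156, 182), (47, -173, 164), (43, -159, 185), (44, -177, 151), (41, -177, 146), (38, -183, 145), (-38, -155, 180), (-41, -161, 180), (-45, -164, 178), (-48, -160, 181), (-50, -157, 179), (-52, -174, 159), (-54, -171, 158)]
tcp s -0.12450764518551884 z 0.142141991361576 F [ 1.788  0.063 -1.064] 38.925
0.301 1.013
```

The bar has slipped behind the pads (about 45 mm behind the TCP) and is hooked there, with the tips against the wall. I'll turn the fingers nearly parallel to the wall (-75°), set the tray on its side, free the bar, and withdraw.

```bash
python3 - <<'E'
from plan import *
p,r=now()
al=-np.degrees((r*R0.inv()).as_rotvec()@X); print(p,al)
def pose(bs,bz,dep,perp,al):
    P,Q=tool(np.r_[X[:2]*.535+DIR*bs,bz],al,dep); return P-Q.as_matrix()[:,1]*perp,Q
n=9
W=[(*pose(-.158,.175,.045,.0125,al+(-75-al)*k/n),1) for k in range(1,n+1)]
rows(W,.3,start=pose(-.158,.175,.045,.0125,al)); print(pose(-.158,.175,.045,.0125,al)[0])
E
```

```text
[ 0.54463932 -0.06982587  0.14214199] -29.752654189721554
[[-0,-0.19,-0.06,1.01,0,-0,0.3],[-0,-0.2,-0.07,1,0,-0,0.3],[-0,-0.19,-0.06,1.01,0,-0,0.3],[0,-0.2,-0.06,1,0,-0,0.3],[0,-0.19,-0.07,1.01,0,-0,0.3],[-0,-0.2,-0.06,1,0,-0,0.3],[-0,-0.19,-0.06,1.01,0,-0,0.3],[-0,-0.2,-0.07,1,0,-0,0.3]]
[[0,-0.19,-0.06,1.01,0,-0,0.3]]
max 1.01 n 9
[ 0.54487465 -0.07011216  0.1421353 ]
```

Request:
drive_tool([
  [0,-0.2,-0.06,1,0,0,0.3],
  [0,-0.2,-0.06,1,0,0,0.3],
  [0,-0.2,-0.06,1,0,0,0.3],
  [0,-0.2,-0.06,1,0,0,0.3],
  [0,-0.2,-0.06,1,0,0,0.3],
  [0,-0.2,-0.06,1,0,0,0.3],
  [0,-0.2,-0.06,1,0,0,0.3],
  [0,-0.2,-0.06,1,0,0,0.3],
])

```text
clock: 39.92
tool_pos: [0.5429, -0.0561, 0.1704]
tcp_rot: [-0.575, 0.816, 0.041, -0.029]
contact_force: [0.4, -0.2, -4.3]
opening: 0.305
grasp_force: 2.0
```

```bash
python3 - <<'E'
from look import *
prof("pics/t20.png"); print(st()["opening"],st()["grasp_force"],st()["qpos"], -np.degrees((now()[1]*R0.inv()).as_rotvec()@X))
E
```

```text
wall s [-0.14603334 -0.0916289 ] z [0.11338486 0.11833563] phi 89.70043575468799
wall s [-0.14019898 -0.08427904] z [0.11474945 0.12151342] phi 88.00311921948044
bar cand 106 [(54, -111, 160), (50, -113, 168), (47, -116, 166), (34, -244, 147), (31, -218, 177), (41, -112, 162), (37, -115, 168), (34, -118, 164), (31, -121, 163), (24, -116, 168), (21, -119, 162), (-23, -237, 144), (-29, -216, 182), (-21, -124, 163), (-24, -120, 172), (-26, -114, 164), (-29, -117, 160), (-33, -119, 169), (-39, -115, 165), (-42, -118, 169), (-45, -117, 166), (-49, -120, 171)]
tcp s -0.1107275782780205 z 0.16975497066813075 F [-1.143 -0.481 -5.307] 39.975
0.301 2.035 [-0.57   0.821  1.512  0.853  1.768  0.617] -70.66285794065695
```

The bar has slid back to the fingertips, about 3 mm behind the TCP, and rests on the lower finger. The tray is 13 mm off the bench, so I'll lower it, centre the gap, and pull out.

Request:
drive_tool([
  [0,0.25,0.08,0,0,0,0.3],
  [0,0.25,0.08,0,0,0,0.3],
  [0,0.25,0.04,0,0,0,0.3],
  [0,0.25,0,0,0,0,0.3],
])

```text
clock: 40.48
tool_pos: [0.5431, -0.0587, 0.1501]
tcp_rot: [-0.575, 0.817, 0.041, -0.029]
contact_force: [-0.5, -1.0, -0.8]
opening: 0.299
grasp_force: 0.0
```

```bash
python3 - <<'E'
from look import *
prof("pics/t21.png"); print(st()["opening"],st()["grasp_force"])
E
```

```text
wall s [-0.14851264 -0.13806416] z [0.09351335 0.09903402] phi 67.04934594060062
wall s [-0.14495257 -0.08942491] z [0.09689089 0.10561181] phi 85.97430566473845
bar cand 89 [(55, -118, 151), (51, -120, 153), (48, -123, 150), (44, -126, 149), (30, -225, 143), (34, -121, 158), (31, -124, 150), (28, -127, 149), (23, -117, 143), (-22, -233, 178), (-20, -124, 151), (-23, -124, 150), (-26, -117, 149), (-29, -120, 147), (-33, -126, 153), (-38, -119, 149), (-42, -122, 147), (-46, -124, 154)]
tcp s -0.11342895616406377 z 0.14948825794742504 F [-0.714  0.504 -0.652] 40.525
0.301 0.0
```

Request:
drive_tool([
  [0,0.2,0,0,0,0,0.32],
  [0,0,-0.5,0,0,0,0.32],
  [0,0,-0.8,0,0,0,0.32],
  [0,0,-1,0,0,0,0.32],
  [0,0,-1,0,0,0,0.32],
])

```text
clock: 41.15
tool_pos: [0.5496, -0.1236, 0.169]
tcp_rot: [-0.575, 0.817, 0.041, -0.029]
contact_force: [-0.3, 0.4, 0.5]
opening: 0.317
grasp_force: 0.0
```

```bash
python3 - <<'E'
from look import *
prof("pics/t22.png"); print(st()["opening"],st()["grasp_force"])
p,r=now();m=np.r_[X[:2]*.535+DIR*-.121,.1475]
al=-np.degrees((r*R0.inv()).as_rotvec()@X);n=25
W=[(*tool(m,al+(55-al)*k/n,-.055),1) for k in range(1,n+1)]
rows(W,.3,start=tool(m,al,-.055)); print("offset",p-tool(m,al,-.055)[0],al)
E
```

```text
wall s [-0.14181131 -0.09171617] z [0.09693552 0.10634963] phi 84.25684219894536
wall s [-0.14506402 -0.08989916] z [0.09646102 0.10628737] phi 84.80000879556445
bar cand 75 [(55, -118, 149), (51, -120, 153), (47, -123, 156), (44, -126, 153), (38, -122, 156), (35, -128, 145), (29, -118, 145), (25, -120, 150), (22, -123, 146), (-23, -124, 148), (-27, -126, 157), (-33, -123, 153), (-36, -129, 146), (-41, -119, 144), (-45, -121, 150)]
tcp s -0.1805591873245871 z 0.16975644334139084 F [-0.274 -1.012  1.313] 41.2
0.316 0.0
[[-0,-0.24,0.01,-1,0,-0,0.3],[-0,-0.24,0.01,-1,0,-0,0.3],[-0,-0.24,0.01,-1,-0,0,0.3],[-0,-0.24,0.01,-1.01,-0,0,0.3],[0,-0.24,0.01,-1,0,0,0.3],[0,-0.24,0.01,-1,0,0,0.3],[0,-0.24,0.01,-1,0,0,0.3],[0,-0.24,0.01,-1,0,0,0.3]]
[[0,-0.24,0.01,-1,0,0,0.3],[0,-0.24,0.01,-1,0,0,0.3],[0,-0.24,0.01,-1,0,0,0.3],[0,-0.24,0.02,-1.01,-0,0,0.3],[0,-0.24,0.01,-1,-0,0,0.3],[0,-0.24,0.01,-1,-0,0,0.3],[0,-0.24,0.01,-1,-0,-0,0.3],[0,-0.24,0.01,-1,0,-0,0.3]]
[[0,-0.24,0.01,-1,-0,-0,0.3],[0,-0.24,0.01,-1,-0,-0,0.3],[0,-0.24,0.01,-1.01,0,-0,0.3],[0,-0.24,0.01,-1,-0,-0,0.3],[0,-0.24,0.01,-1,0,-0,0.3],[0,-0.24,0.01,-1,0,-0,0.3],[0,-0.24,0.01,-1,0,-0,0.3],[0,-0.24,0.01,-1,0,-0,0.3]]
[[0,-0.24,0.01,-1,0,-0,0.3]]
max 1.01 n 25
offset [ 0.00031406 -0.00782893  0.00359854] -70.16975223141708
```

Released; the tray stands on its side. I'll swing over to the other side.

Request:
drive_tool([
  [0,-0.24,0,-1,0,0,0.3],
  [0,-0.24,0,-1,0,0,0.3],
  [0,-0.24,0,-1,0,0,0.3],
  [0,-0.24,0,-1,0,0,0.3],
  [0,-0.24,0,-1,0,0,0.3],
  [0,-0.24,0,-1,0,0,0.3],
  [0,-0.24,0,-1,0,0,0.3],
  [0,-0.24,0,-1,0,0,0.3],
])

```text
clock: 42.2
tool_pos: [0.5472, -0.0996, 0.1988]
tcp_rot: [-0.259, 0.964, 0.048, -0.013]
contact_force: [0.1, -0.9, -0.2]
opening: 0.301
grasp_force: 0.0
```

Request:
drive_tool([
  [0,-0.24,0,-1,0,0,0.3],
  [0,-0.24,0,-1,0,0,0.3],
  [0,-0.24,0,-1,0,0,0.3],
  [0,-0.24,0,-1,0,0,0.3],
  [0,-0.24,0,-1,0,0,0.3],
  [0,-0.24,0,-1,0,0,0.3],
  [0,-0.24,0,-1,0,0,0.3],
  [0,-0.24,0,-1,0,0,0.3],
])

```text
clock: 43.2
tool_pos: [0.5436, -0.0629, 0.2071]
tcp_rot: [0.086, 0.995, 0.05, 0.004]
contact_force: [0.3, 0.8, -0.2]
opening: 0.305
grasp_force: 0.0
```

Request:
drive_tool([
  [0,-0.24,0,-1,0,0,0.3],
  [0,-0.24,0,-1,0,0,0.3],
  [0,-0.24,0,-1,0,0,0.3],
  [0,-0.24,0,-1,0,0,0.3],
  [0,-0.24,0,-1,0,0,0.3],
  [0,-0.24,0,-1,0,0,0.3],
  [0,-0.24,0,-1,0,0,0.3],
  [0,-0.24,0,-1,0,0,0.3],
])

```text
clock: 44.2
tool_pos: [0.5403, -0.0294, 0.1898]
tcp_rot: [0.421, 0.906, 0.046, 0.021]
contact_force: [0.2, 0.2, 0.7]
opening: 0.303
grasp_force: 0.0
```

```bash
python3 - <<'E'
from look import *
p,r=now();al=-np.degrees((r*R0.inv()).as_rotvec()@X);print(p,al,st()["qpos"])
m=np.r_[X[:2]*.535+DIR*-.121,.1475]
P,Q=tool(m,al); rows([(P,Q,5)],.3)
# roll back: foot edge pivot; phi 85->1, tool al->-22
f=lambda d:(lambda t:np.array([-.145*np.cos(t)+.029*np.sin(t),.145*np.sin(t)+.029*np.cos(t)]))(np.radians(d))
n=22;W=[]
for k in range(1,n+1):
    q=f(85-84*k/n)-f(85);W.append((*tool(m+np.r_[DIR*q[0],q[1]],al+(-22-al)*k/n),1))
rows(W,.05,start=(P,Q)); print(m+np.r_[DIR*q[0],q[1]])
E
```

```text
[ 0.54028388 -0.02943351  0.18976418] 49.896854883257845 [ 0.241  0.521  1.765 -0.937  1.222  2.222]
[[0,-0.08,0.6,0,0,-0,0.3],[0,-0.08,0.6,0,0,-0,0.3],[0,-0.08,0.6,0,0,-0,0.3],[0,-0.08,0.6,0,0,-0,0.3],[0,-0.08,0.6,0,0,-0,0.3]]
max 0.6 n 5
[[0,0.33,0.35,0.65,0,0,0.05],[-0,0.33,0.36,0.66,-0,-0,0.05],[-0,0.33,0.35,0.65,-0,0,0.05],[-0,0.32,0.36,0.65,-0,-0,0.05],[-0,0.33,0.37,0.66,-0,0,0.05],[-0,0.31,0.36,0.65,-0,0,0.05],[-0,0.32,0.37,0.66,-0,0,0.05],[-0,0.3,0.38,0.65,0,-0,0.05]]
[[-0,0.31,0.37,0.65,-0,-0,0.05],[-0,0.3,0.38,0.66,-0,0,0.05],[-0,0.3,0.39,0.65,-0,0,0.05],[-0,0.3,0.38,0.65,-0,0,0.05],[0,0.29,0.39,0.66,-0,0,0.05],[-0,0.29,0.39,0.65,-0,-0,0.05],[-0,0.28,0.4,0.65,-0,-0,0.05],[-0,0.28,0.39,0.66,-0,0,0.05]]
[[0,0.28,0.4,0.65,-0,0,0.05],[-0,0.27,0.41,0.65,-0,0,0.05],[0,0.27,0.4,0.66,-0,0,0.05],[0,0.26,0.41,0.65,0,0,0.05],[-0,0.26,0.41,0.66,-0,0,0.05],[-0,0.26,0.41,0.65,-0,0,0.05]]
max 0.66 n 22
[ 0.56073115 -0.22621651  0.03205043]
```

Request:
drive_tool([
  [0,-0.08,0.6,0,0,0,0.3],
  [0,-0.08,0.6,0,0,0,0.3],
  [0,-0.08,0.6,0,0,0,0.3],
  [0,-0.08,0.6,0,0,0,0.3],
  [0,-0.08,0.6,0,0,0,0.3],
  [0,0,0,0,0,0,0.05],
  [0,0,0,0,0,0,0.05],
  [0,0,0,0,0,0,0.05],
])

```text
clock: 45.2
tool_pos: [0.5442, -0.0695, 0.1446]
tcp_rot: [0.42, 0.906, 0.046, 0.021]
contact_force: [-0.2, 0.7, -1.1]
opening: 0.121
grasp_force: 30.0
```

Request:
drive_tool([
  [0,0.33,0.35,0.65,0,0,0.05],
  [0,0.33,0.36,0.65,0,0,0.05],
  [0,0.33,0.35,0.65,0,0,0.05],
  [0,0.32,0.36,0.65,0,0,0.05],
])

```text
clock: 45.7
tool_pos: [0.5482, -0.1081, 0.1433]
tcp_rot: [0.314, 0.948, 0.048, 0.016]
contact_force: [-0.4, 0.9, -1.2]
opening: 0.119
grasp_force: 30.0
```

Gripped and rolling cleanly; continuing.

Request:
drive_tool([
  [0,0.33,0.37,0.65,0,0,0.05],
  [0,0.31,0.36,0.65,0,0,0.05],
  [0,0.32,0.37,0.65,0,0,0.05],
  [0,0.3,0.38,0.65,0,0,0.05],
  [0,0.31,0.37,0.65,0,0,0.05],
  [0,0.3,0.38,0.65,0,0,0.05],
  [0,0.3,0.39,0.65,0,0,0.05],
  [0,0.3,0.38,0.65,0,0,0.05],
])

```text
clock: 46.7
tool_pos: [0.5562, -0.1788, 0.1121]
tcp_rot: [0.094, 0.994, 0.051, 0.006]
contact_force: [-1.8, -7.2, 8.8]
opening: 0.118
grasp_force: 30.0
```

Request:
drive_tool([
  [0,0.29,0.39,0.65,0,0,0.05],
  [0,0.29,0.39,0.65,0,0,0.05],
  [0,0.28,0.4,0.65,0,0,0.05],
  [0,0.28,0.39,0.65,0,0,0.05],
  [0,0.28,0.4,0.65,0,0,0.05],
  [0,0.27,0.4,0.65,0,0,0.05],
])

```text
clock: 47.45
tool_pos: [0.5593, -0.2138, 0.0654]
tcp_rot: [-0.076, 0.996, 0.051, -0.003]
contact_force: [0.9, -3.8, 2.2]
opening: 0.12
grasp_force: 30.0
```

```bash
python3 - <<'E'
from look import *
p,r=now();print(p,st()["contact_force"],-np.degrees((r*R0.inv()).as_rotvec()@X))
d=shot("top","pics/t23.png");u,v=np.meshgrid(np.arange(230,340),np.arange(190,275))
P=np.array([pix(d,a,b) for a,b in zip(u.ravel(),v.ravel())]);I=d["img"][v.ravel(),u.ravel()].astype(int)
s=P[:,:2]@DIR;x=P[:,:2]@X[:2]-.535
k=(I[:,1]-I[:,0]>15)&(P[:,2]>.0)&(P[:,2]<.2)&(abs(x)>.088)
o=np.argsort(s[k]);print([(round(1000*a),round(1000*b)) for a,b in zip(s[k][o],P[k,2][o])][::20])
E
```

```text
[ 0.55932701 -0.21380495  0.06540245] [ 0.925 -3.819  2.19 ] -8.761862905968346
[(-233, 0), (-216, 84), (-207, 80), (-197, 73), (-190, 62), (-180, 76), (-171, 64), (-163, 70), (-154, 60), (-146, 65), (-137, 59), (-127, 53)]
```

Request:
drive_tool([
  [0,0.27,0.4,0.65,0,0,0.05],
  [0,0.26,0.41,0.65,0,0,0.05],
  [0,0.26,0.41,0.6,0,0,0.05],
  [0,0.26,0.41,0.5,0,0,0.05],
  [0,0,0,0,0,0,0.05],
])

```text
clock: 48.12
tool_pos: [0.5594, -0.2258, 0.0273]
tcp_rot: [-0.18, 0.982, 0.049, -0.01]
contact_force: [-0.5, -2.0, 0.3]
opening: 0.122
grasp_force: 30.0
```

```bash
cat >> look.py <<'E'
def rim(f):
    d=shot("top",f);u,v=np.meshgrid(np.arange(230,345),np.arange(190,275))
    P=np.array([pix(d,a,b) for a,b in zip(u.ravel(),v.ravel())]);I=d["img"][v.ravel(),u.ravel()].astype(int)
    s=P[:,:2]@DIR;x=P[:,:2]@X[:2]-.535
    k=(I[:,1]-I[:,0]>15)&(P[:,2]>.035)&(P[:,2]<.2)&(abs(x)>.088)&(s<-.02)
    c=np.linalg.lstsq(np.c_[s[k],x[k],np.ones(k.sum())],P[k,2],rcond=None)[0]
    print("rim s",s[k].min(),s[k].max(),"x",x[k].min(),x[k].max(),"z mean",P[k,2].mean(),"slopes deg",np.degrees(np.arctan(c[:2])))
E
python3 - <<'E'
from look import *
p,r=now();print(p,st()["contact_force"],-np.degrees((r*R0.inv()).as_rotvec()@X))
rim("pics/t24.png");blocks("pics/t25.png")
E
```

```text
[ 0.55937941 -0.22581311  0.02727812] [-0.513 -2.001  0.288] -20.810345702504755
rim s -0.24291049139103751 -0.13603776196425724 x -0.09552425685400512 0.10518254809634897 z mean 0.0573175893304212 slopes deg [-1.67556276 -0.32790608]
a 509 0.033 0.113 -0.08 -0.005 0.034 0.038 0.044
b 508 0.038 0.118 0.004 0.08 0.034 0.038 0.043
```

Request:
drive_tool([
  [0,0,0.1,0,0,0,0.3],
  [0,0,0,0,0,0,0.3],
  [0,0,-0.3,0,0,0,0.3],
  [0,0,-0.6,0,0,0,0.3],
  [0,0,-0.8,0,0,0,0.3],
  [0,0,-1,0,0,0,0.3],
  [0,0,-1,0,0,0,0.3],
  [0,0,-1,0,0,0,0.3],
])

```text
clock: 49.22
tool_pos: [0.5633, -0.2587, 0.1159]
tcp_rot: [-0.18, 0.982, 0.05, -0.009]
contact_force: [0.1, 0.2, 0.7]
opening: 0.301
grasp_force: 0.0
```

```bash
python3 - <<'E'
from look import *
print(now()[0],st()["contact_force"],st()["grasp_force"])
rim("pics/t26.png");blocks("pics/t27.png")
E
```

```text
[ 0.56329139 -0.2587196   0.11593708] [0.138 0.156 0.739] 0.0
rim s -0.24350404525581731 -0.13696668356822905 x -0.09537699408957545 0.10528883806198464 z mean 0.05597733466182709 slopes deg [-0.06591006 -0.21186996]
a 514 0.033 0.113 -0.08 -0.005 0.034 0.038 0.043
b 509 0.038 0.118 0.004 0.08 0.034 0.039 0.043
```

The tray is flat and upright, both blocks are flat with tops at about 39 mm, and the gripper is clear.

```bash
python3 -c "
from plant import manip
print(manip.finish_job())"
```

```text
the job is handed in; nothing more can be done
None
```

I handed the job in at about 49 s: my last depth check had both blocks flat on the bench where they came out and the empty tray flat and right way up beside them, with no verdict returned. On the way back over, the empty tray got hooked behind the finger pads, so it now stands roughly 15 cm further to the robot's right than it started.

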